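# Put the stacked examination lenses back in their cases

## Robot

A 7-joint arm with a two-finger parallel gripper is mounted at the origin on a cart in front of the work surface, level with it; the furniture and walls round the work are solid. World frame = base frame: x ahead of the robot, y to its left, z up, the work surface at z = 0. Lengths are in m, angles in rad, forces in N, time in s.
With the tool pointing down it reaches from about 0.35 to 0.9 m from the base axis. Payload 7.2 kg.
Tool frame: the origin (TCP) lies at the very end of the fingers, on their centre line; the grasp point (between the pads) lies 19 mm behind it; z points along the fingers, x is the direction in which the jaws open and shut, and the axes are right-handed (so a half turn about z gives the same grasp; the last joint's range is limited). The gripper opens to 88 mm and grips with 3 to 60 N. Pads are 20 mm wide; open, the fingers measure 115 mm over their backs; the gripper's body (75 mm by 178 mm) begins 61 mm behind the grasp point.
Start: joints at [-1.206, 0.411, -0.013, 1.596, 0.006, 1.134, -0.082], TCP at [0.262, 0.567, 0.223] pointing down, gripper open.
Joint ranges: [-2.95, 2.95], [-0.29, 1.99], [-1.47, 1.44], [0.14, 2.54], [-1.03, 4.17], [0.13, 1.85], [-2.86, 2.86]. Speed limits (rad/s): [2.39, 2.39, 3.01, 3.01, 3.14, 3.14, 3.14].

## Interface

Orientations are given as a unit quaternion [x, y, z, w].
In Python, from rig import robot, imaging, order gives the robot as it stands.
- The arm moves only by the tool step_arm, never from a script. Its argument "plan" is a list that holds one entry, the list of rows, each a list of 7 numbers: the opening, from 0 (shut) to 1 (fully open), then the shift along the tool's x, y, z in m, then the turn, a rotation vector about the tool's x, y, z in degrees. A call has 1 to 20 rows; each row shifts and turns the pose as measured when the row begins, along the tool's axes as they then stand; what a row does not reach is not made up. A row lasts 1/8 s, in which the tool goes at most 62.5 mm and 10.7 degrees, less where a joint would pass 70% of its speed; a pose out of reach is approached as far as the arm can. A call is refused whole if a number of a shift passes 0.0625 or a number of a turn 10.7, either way. A call with a gripper value outside its range is refused whole. The fingers move at their own pace and stop on an object; the grip force is fixed at half the most. Time passes only in rows, so rows that do not move let the fingers close. It gives the time, the measured TCP pose, the force and the opening at its end, in the units of the state.
- robot.state(): the state, without advancing time (a new reading comes with each control period).
- imaging.capture(name): name is "scene" or "top"; returns a dict with "image" (400x640x3 uint8, red, green, blue), "fx", "fy", "cx", "cy" (pixels), "eye" and "attitude" of the camera in the world. Camera axes: x right, y down, z forward; pixel columns grow to the right and rows downward; lengths in m; the calibration is good to about 2 mm. A picture is of the moment at which its call begins. There is no depth.
- order.sign_off(): hands the job in, once; it reports no verdict.
The state is a dict: "time_s": time; "joint_pos": joint angles; "joint_velocities": joint speeds; "effort": joint torques, N m; "tool_pos": TCP position; "tcp_rot": TCP orientation; "contact_force": force on the tool from outside, world axes, zero at the start; "moment": the same for the moment, N m; "grip_width": finger opening in m.
Only numpy, scipy, OpenCV 4.12 (cv2) and the standard library are available. Lean on these libraries where they do the work, as an engineer would, in place of code of your own. Each camera call takes 0.05 s, during which the arm holds its last target.

## Task

After a fundus examination the five glass lenses were left piled up in two stacks on the worktop, where they scratch each other. Take the stacks apart from the top, one lens at a time, and lay each lens flat and fully home in the well of its own open case, the one whose well has the colour and the size of the lens's ring. They are glass: set them down, do not drop or knock them.

Things in the scene. Friction and masses are not known exactly. Their poses are not given: they have to be found in the camera images.
- lens_black_center (a point): examination (condensing) lens: clear glass in a round, grooved black metal ring, a plain disc 64 mm in outer diameter and 18 mm high with flat upper and lower faces; loose. This point is its centre, 9 mm above its underside; z is its axis. It lies on the worktop at the foot of one of the two stacks.
- lens_blue_center (a point): examination (condensing) lens: clear glass in a round, grooved blue metal ring, a plain disc 54 mm in outer diameter and 18 mm high with flat upper and lower faces; loose. This point is its centre, 9 mm above its underside; z is its axis. It lies on the worktop at the foot of one of the two stacks.
- lens_red_center (a point): examination (condensing) lens: clear glass in a round, grooved red metal ring, a plain disc 42 mm in outer diameter and 18 mm high with flat upper and lower faces; loose. This point is its centre, 9 mm above its underside; z is its axis. It lies on the black or on the blue lens, and the green lens lies on it.
- lens_gold_center (a point): examination (condensing) lens: clear glass in a round, grooved gold metal ring, a plain disc 32 mm in outer diameter and 18 mm high with flat upper and lower faces; loose. This point is its centre, 9 mm above its underside; z is its axis. It lies on the blue or on the black lens; nothing lies on it.
- lens_green_center (a point): examination (condensing) lens: clear glass in a round, grooved green metal ring, a plain disc 22 mm in outer diameter and 18 mm high with flat upper and lower faces; loose. This point is its centre, 9 mm above its underside; z is its axis. It lies on top of the red lens, as the third of that stack.
- case_black_well (a point): the black lens's own case, fixed: dark clamshell lying open, square base 91 mm wide, 13 mm high, with a black round well in grey foam: 72 mm wide at its floor, 80 mm at its mouth, 6 mm deep, sides sloping. The lid (same size, 12 mm high, grey lining) lies flat behind it. Point: centre of the well's floor, 6 mm above the worktop; x to the lid, z up. A seated lens's centre is 9 mm above it.
- case_blue_well (a point): the blue lens's own case, fixed: dark clamshell lying open, square base 81 mm wide, 13 mm high, with a blue round well in grey foam: 62 mm wide at its floor, 70 mm at its mouth, 6 mm deep, sides sloping. The lid (same size, 12 mm high, grey lining) lies flat behind it. Point: centre of the well's floor, 6 mm above the worktop; x to the lid, z up. A seated lens's centre is 9 mm above it.
- case_red_well (a point): the red lens's own case, fixed: dark clamshell lying open, square base 69 mm wide, 13 mm high, with a red round well in grey foam: 50 mm wide at its floor, 58 mm at its mouth, 6 mm deep, sides sloping. The lid (same size, 12 mm high, grey lining) lies flat behind it. Point: centre of the well's floor, 6 mm above the worktop; x to the lid, z up. A seated lens's centre is 9 mm above it.
- case_gold_well (a point): the gold lens's own case, fixed: dark clamshell lying open, square base 59 mm wide, 13 mm high, with a gold round well in grey foam: 40 mm wide at its floor, 48 mm at its mouth, 6 mm deep, sides sloping. The lid (same size, 12 mm high, grey lining) lies flat behind it. Point: centre of the well's floor, 6 mm above the worktop; x to the lid, z up. A seated lens's centre is 9 mm above it.
- case_green_well (a point): the green lens's own case, fixed: dark clamshell lying open, square base 54 mm wide, 13 mm high, with a green round well in grey foam: 30 mm wide at its floor, 38 mm at its mouth, 6 mm deep, sides sloping. The lid (same size, 12 mm high, grey lining) lies flat behind it. Point: centre of the well's floor, 6 mm above the worktop; x to the lid, z up. A seated lens's centre is 9 mm above it.
Mind the look-alikes: they are no part of the job. What is shaped like the part that bears lens_black_center but turquoise is not meant.

How it is judged:
By the outcome, as a careful person would: the job done as asked, in the order asked, and still so for the second after the job is handed in, with the robot touching nothing.
It also fails if it takes over 109 s, if anything falls off the work surface, if the arm or the gripper's body presses on something with over 40 N, if the wrist force passes 120 N, or if a joint passes its speed limit or range.

## Working session

There is one attempt and no reset: what is moved stays moved. The work goes in short steps, Python scripts to look and compute and a tool call to move; the robot and the scene stay as the last step left them, time stands still between calls to the robot, and variables do not carry over. Pictures are saved under pics/ and viewed, and the job is handed in when it is done.

Besides the shell and the picture viewer there is one more tool, called after "Call:" in YAML: its name, and indented under it one key for each argument. step_arm: Moves the arm, as the interface text tells. Its arguments: {"type":"object","properties":{"plan":{"type":"array","items":{"type":"array","items":{"type":"array","items":{"type":"number"}}}}},"required":["plan"]}

```bash
ls; mkdir -p pics; python3 - <<'E'
from rig import robot, imaging, order
import cv2
s=robot.state(); print(s)
for n in ("scene","top"):
    d=imaging.capture(n); print(n,{k:v for k,v in d.items() if k!="image"})
    cv2.imwrite(f"pics/{n}0.png",cv2.cvtColor(d["image"],cv2.COLOR_RGB2BGR))
E
```

```text
pics
{'time_s': 0.0, 'joint_pos': array([-1.20620936,  0.41189446, -0.01270772,  1.59704683,  0.00560113,
        1.13430521, -0.0822199 ]), 'joint_velocities': array([-2.37352729e-04, -7.70684332e-05,  5.54708805e-04,  2.18192071e-04,
       -2.16841350e-03, -4.90882671e-04, -1.47646136e-04]), 'effort': array([ 8.47970950e-04, -5.87968504e+01,  6.42072000e-01, -2.91070819e+01,
       -5.37947821e-02,  1.88164489e-02,  1.43751099e-04]), 'tool_pos': array([0.26195309, 0.56689043, 0.22181136]), 'tcp_rot': array([ 8.42437041e-01,  5.38794188e-01, -6.48116006e-04,  4.84374554e-04]), 'contact_force': array([0.86338337, 0.12794956, 0.38890216]), 'moment': array([-0.0490124 ,  0.06355283,  0.00630006]), 'grip_width': 0.0875068625705427}
scene {'fx': 406.55517576279516, 'fy': 406.55517576279516, 'cx': 316.7858396499342, 'cy': 202.40128601939196, 'eye': array([ 0.011922  , -0.29934466,  0.75614915]), 'attitude': array([ 0.82022267, -0.46438343,  0.16871606, -0.28830138])}
top {'fx': 430.67020812279486, 'fy': 430.67020812279486, 'cx': 313.6660139822266, 'cy': 196.90892568615175, 'eye': array([ 0.34337875, -0.03737212,  1.05858165]), 'attitude': array([ 0.70521571, -0.70302643,  0.05420451, -0.07407102])}
```

View pics/scene0.png

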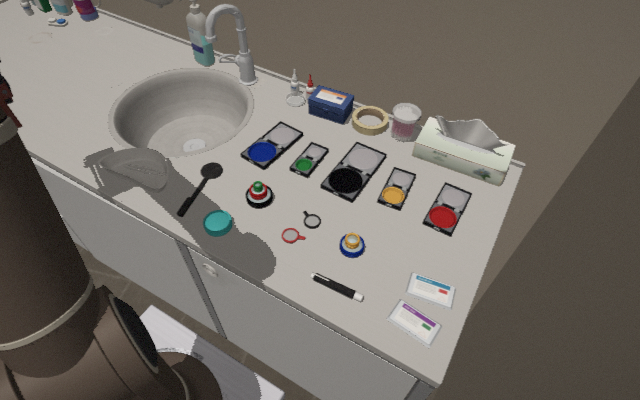

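View pics/top0.png

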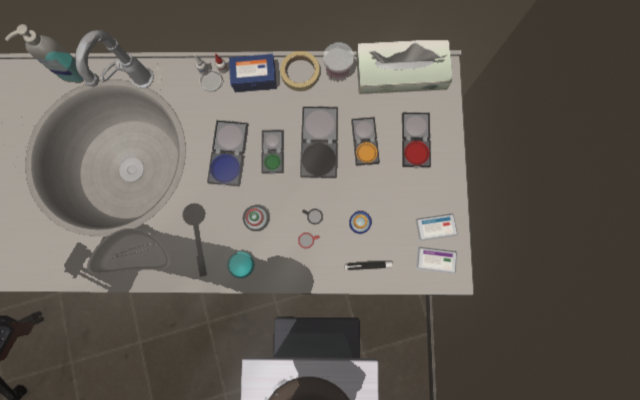

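```bash
cat > h.py <<'E'
import numpy as np, cv2
from scipy.spatial.transform import Rotation as R
from rig import robot, imaging
def ray(d,u,v):
    r=R.from_quat(d["attitude"]).apply([(u-d["cx"])/d["fx"],(v-d["cy"])/d["fy"],1]); return np.array(d["eye"]),r
def world(d,u,v,z):
    e,r=ray(d,u,v); return e+r*(z-e[2])/r[2]
def pix(d,p):
    c=R.from_quat(d["attitude"]).inv().apply(np.array(p)-d["eye"]); return c[0]/c[2]*d["fx"]+d["cx"],c[1]/c[2]*d["fy"]+d["cy"]
def crop(d,u0,v0,w,h,f,name):
    im=cv2.cvtColor(d["image"],cv2.COLOR_RGB2BGR)[v0:v0+h,u0:u0+w]
    cv2.imwrite(name,cv2.resize(im,None,fx=f,fy=f,interpolation=cv2.INTER_CUBIC))
def circ(im,p,rad,z,d,col):
    t=np.linspace(0,2*np.pi,60); return [pix(d,(p[0]+rad*np.cos(a),p[1]+rad*np.sin(a),z)) for a in t]
E
python3 - <<'E'
from h import *
d=imaging.capture("top")
crop(d,230,190,160,60,5,"pics/c1.png")
crop(d,200,95,130,95,6,"pics/c2.png")
crop(d,320,95,120,95,6,"pics/c3.png")
s=imaging.capture("scene")
crop(s,235,165,150,100,5,"pics/c4.png")
E
```

```text
(no output)
```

View pics/c1.png

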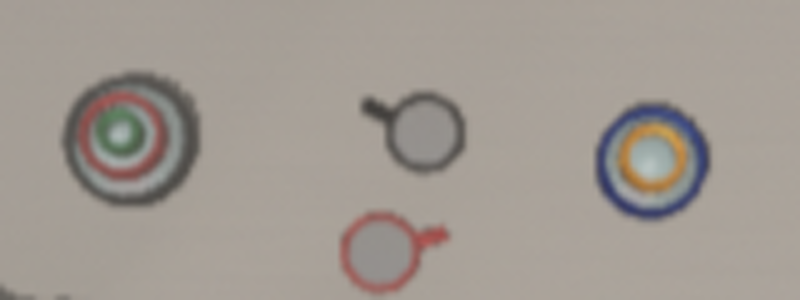

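View pics/c2.png

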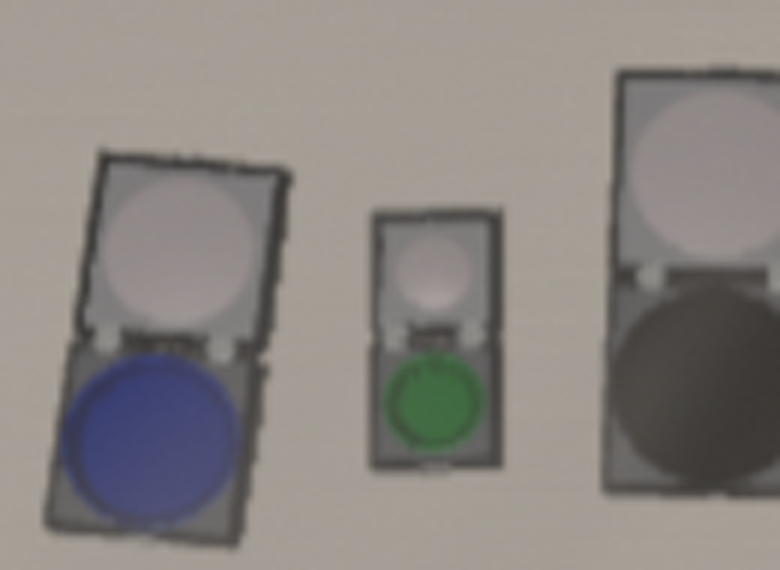

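View pics/c3.png

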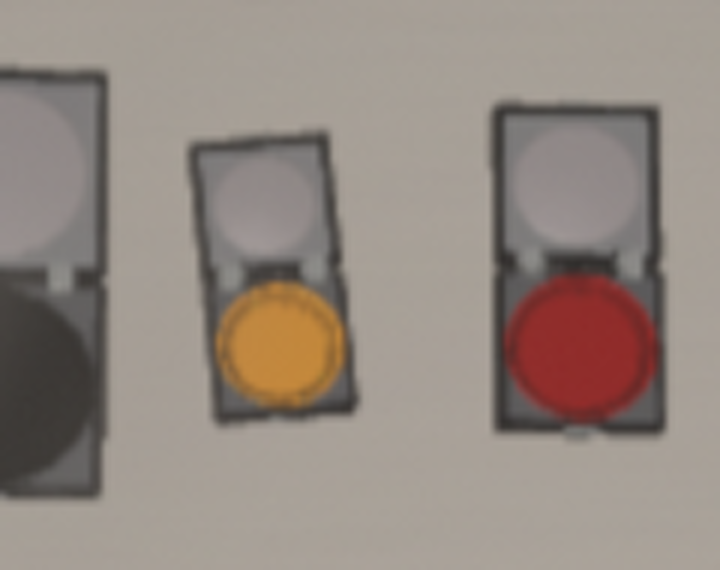

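View pics/c4.png

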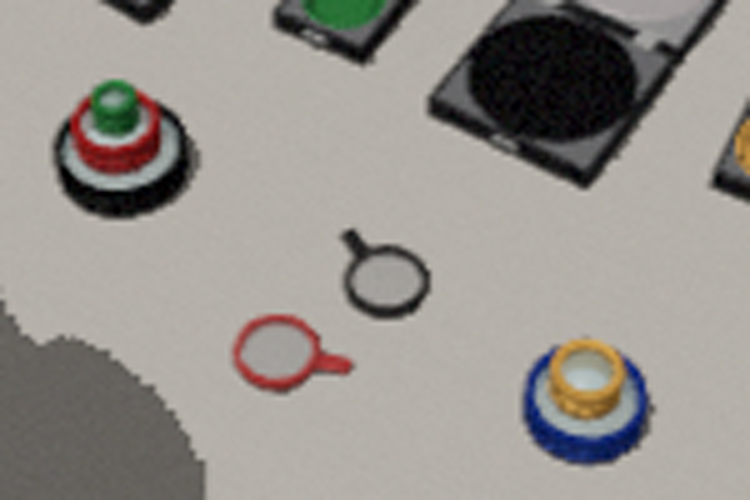

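```bash
cat > loc.py <<'E'
from h import *
d=imaging.capture("top"); s=imaging.capture("scene")
def c(v,f,u0,v0): return ((v[0]+.5)/f-.5+u0,(v[1]+.5)/f-.5+v0)
L={"green":(c((120,132),5,230,190),.054,11),"red":(c((123,136),5,230,190),.036,21),"black":(c((131,139),5,230,190),.018,32),"gold":(c((652,158),5,230,190),.036,16),"blue":(c((653,160),5,230,190),.018,27)}
W={"blue":(c((151,441),6,200,95),.012,35),"green":(c((433,403),6,200,95),.012,19),"black":((318.3,158.8),.012,40),"gold":(c((281,345),6,320,95),.012,24),"red":(c((582,347),6,320,95),.012,29)}
S={}
for nm,D,fit in(("L",L,0),("W",W,1)):
    for k,(uv,z,r) in D.items():
        p=world(d,*uv,z); S[nm+k]=(p,z,r); print(nm,k,np.round(p,4),"bearing r",round(float(np.hypot(p[0],p[1])),3), "scene px",np.round(pix(s,p),1))
def draw(cam,f,u0,v0,w,h,name):
    im=cv2.cvtColor(cam["image"],cv2.COLOR_RGB2BGR)[v0:v0+h,u0:u0+w]; im=cv2.resize(im,None,fx=f,fy=f,interpolation=cv2.INTER_CUBIC)
    for k,(p,z,r) in S.items():
        t=np.linspace(0,2*np.pi,80)
        q=np.array([pix(cam,(p[0]+r/1000*np.cos(a),p[1]+r/1000*np.sin(a),z)) for a in t])
        q=((q+.5-[u0,v0])*f-.5).round().astype(int)
        cv2.polylines(im,[q.reshape(-1,1,2)],True,(255,0,255),1)
    cv2.imwrite(name,im)
draw(s,3,235,120,240,145,"pics/o_s.png"); draw(d,3,200,100,240,145,"pics/o_t.png")
draw(s,6,240,170,130,90,"pics/o_s2.png")
E
python3 loc.py
```

```text
L green [0.482  0.1332 0.054 ] bearing r 0.5 scene px [257.3 183.2]
L red [0.4825 0.1348 0.036 ] bearing r 0.501 scene px [257.7 187.9]
L black [0.4835 0.1338 0.018 ] bearing r 0.502 scene px [259.  192.8]
L gold [ 0.4724 -0.1188  0.036 ] bearing r 0.487 scene px [351.5 237.4]
L blue [ 0.4737 -0.1207  0.018 ] bearing r 0.489 scene px [351.9 242.1]
W blue [0.6093 0.217  0.012 ] bearing r 0.647 scene px [261.7 150.5]
W green [0.6255 0.0987 0.012 ] bearing r 0.633 scene px [303.2 163.5]
W black [ 0.633  -0.0184  0.012 ] bearing r 0.633 scene px [345.  179.3]
W gold [ 0.6501 -0.1392  0.012 ] bearing r 0.665 scene px [392.7 194.1]
W red [ 0.649  -0.2643  0.012 ] bearing r 0.701 scene px [442.4 215.9]
```

View pics/o_s.png

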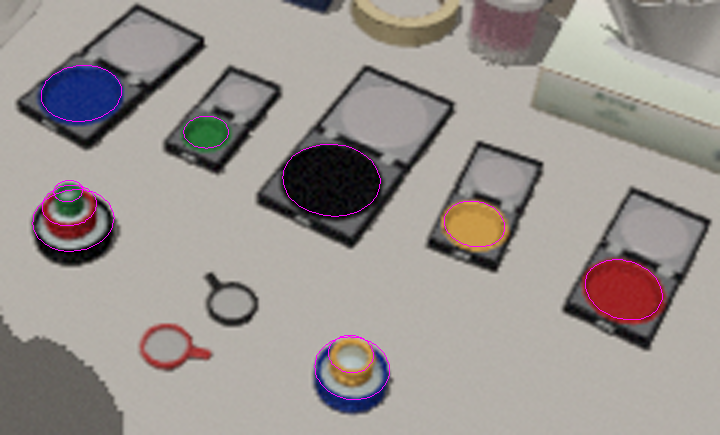

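View pics/o_t.png

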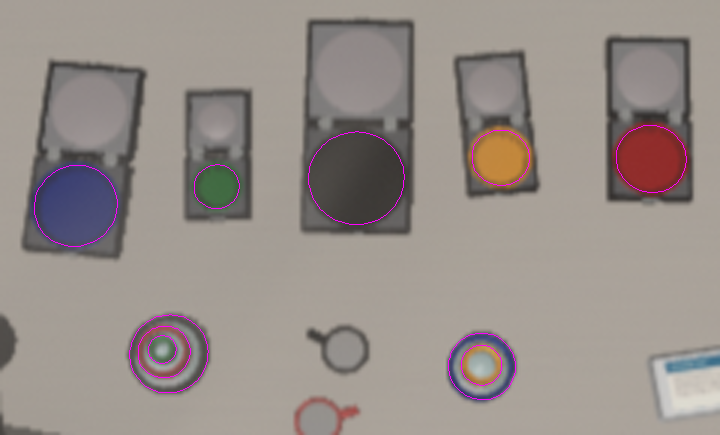

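View pics/o_s2.png

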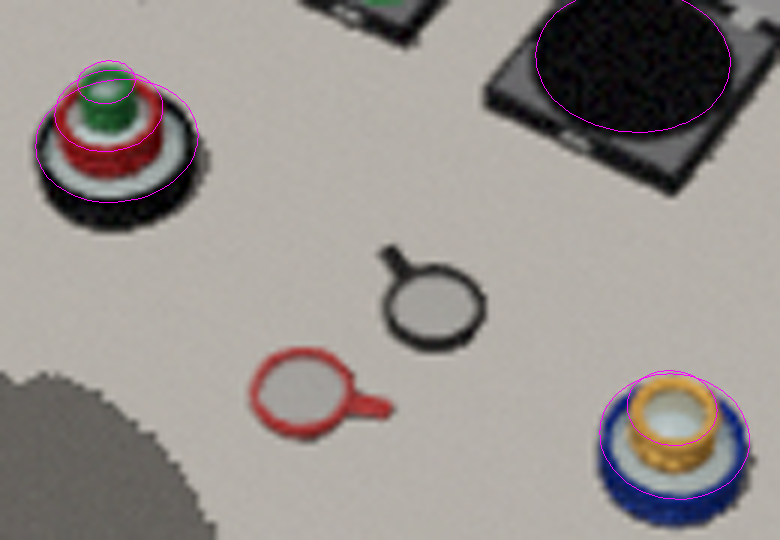

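```bash
cat > go.py <<'E'
import sys,numpy as np
from scipy.spatial.transform import Rotation as R
from rig import robot
s=robot.state(); r=R.from_quat(s["tcp_rot"])
print("t",round(float(s["time_s"]),2),"tcp",np.round(s["tool_pos"],4),"F",np.round(s["contact_force"],1),"w",round(float(s["grip_width"]),4),"tilt xyz",np.round((R.from_quat([.84244,.53879,0,0]).inv()*r).as_rotvec(degrees=True),2))
p=s["tool_pos"]
for a in sys.argv[1:]:
    q=np.array([float(x) for x in a.split(",")]); print(a,"tool shift mm",np.round(r.inv().apply(q-p)*1000,1)); p=q
E
python3 go.py .4815,.1325,.12 .4815,.1325,.046; rm -f x
```

```text
t 0.3 tcp [0.2621 0.5672 0.2224] F [-0.4 -0.1 -1.1] w 0.0874 tilt xyz [-0.   -0.03 -0.  ]
.4815,.1325,.12 tool shift mm [-302.6  381.5  102.5]
.4815,.1325,.046 tool shift mm [ 0. -0. 74.]
```

Call:
step_arm:
  plan:
    - [[0.6, -0.03, 0.038, 0.0, 0, 0, 0], [0.6, -0.03, 0.038, 0.005, 0, 0, 0], [0.6, -0.03, 0.038, 0.01, 0, 0, 0], [0.6, -0.03, 0.038, 0.01, 0, 0, 0], [0.6, -0.03, 0.038, 0.01, 0, 0, 0], [0.6, -0.03, 0.038, 0.01, 0, 0, 0], [0.6, -0.03, 0.038, 0.01, 0, 0, 0], [0.6, -0.03, 0.038, 0.01, 0, 0, 0], [0.6, -0.03, 0.038, 0.01, 0, 0, 0], [0.6, -0.03, 0.038, 0.01, 0, 0, 0]]

```text
time_s: 1.55
tool_pos: [0.4872, 0.1277, 0.1354]
tcp_rot: [0.84, 0.542, 0.003, -0.001]
contact_force: [0.5, 0.7, -0.5]
grip_width: 0.053
```

```bash
python3 go.py .4815,.1325,.12 .4815,.1325,.046
```

```text
t 1.55 tcp [0.4872 0.1277 0.1354] F [ 0.5  0.7 -0.5] w 0.053 tilt xyz [-0.06  0.31 -0.48]
.4815,.1325,.12 tool shift mm [ 1.9 -7.2 15.4]
.4815,.1325,.046 tool shift mm [-0.4 -0.1 74. ]
```

Call:
step_arm:
  plan:
    - [[0.6, 0.002, -0.007, 0.025, 0, 0, 0], [0.6, 0, 0, 0.025, 0, 0, 0], [0.6, 0, 0, 0.0, 0, 0, 0]]

```text
time_s: 1.92
tool_pos: [0.4838, 0.1276, 0.0843]
tcp_rot: [0.843, 0.539, 0.003, -0.0]
contact_force: [0.5, -0.2, 0.2]
grip_width: 0.0524
```

```bash
python3 go.py .4815,.1325,.046; python3 - <<'E'
from h import *
s=imaging.capture("scene"); crop(s,210,130,110,90,6,"pics/g1.png")
E
```

```text
t 1.93 tcp [0.4838 0.1276 0.0843] F [ 0.5 -0.2  0.2] w 0.0524 tilt xyz [-0.15  0.27  0.02]
.4815,.1325,.046 tool shift mm [ 3.3 -4.3 38.3]
```

View pics/g1.png

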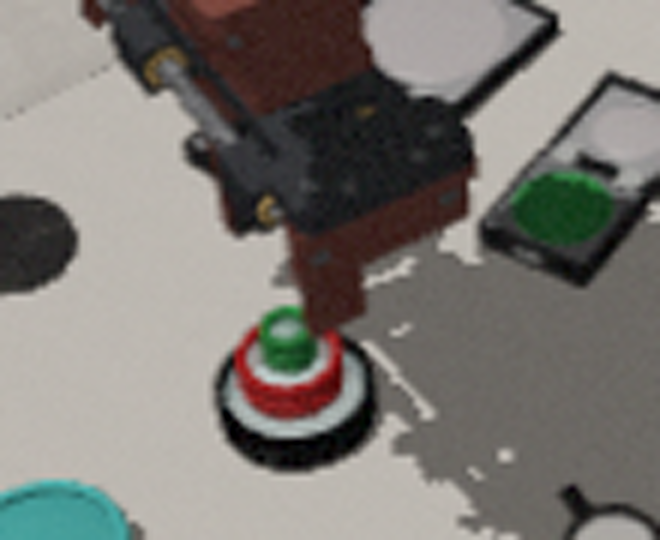

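Call:
step_arm:
  plan:
    - [[0.6, 0.003, -0.004, 0.013, 0, 0, 0], [0.6, 0.001, -0.001, 0.013, 0, 0, 0], [0.6, 0.0, 0, 0.005, 0, 0, 0], [0.6, 0.0, 0, 0.0, 0, 0, 0]]

```text
time_s: 2.48
tool_pos: [0.4827, 0.1357, 0.0542]
tcp_rot: [0.842, 0.539, 0.005, 0.0]
contact_force: [-0.6, 0.0, 0.1]
grip_width: 0.0524
```

```bash
python3 go.py .4815,.1325,.046; python3 - <<'E'
from h import *
s=imaging.capture("scene"); crop(s,210,130,110,90,6,"pics/g2.png")
E
```

```text
t 2.48 tcp [0.4827 0.1357 0.0542] F [-0.6  0.   0.1] w 0.0524 tilt xyz [-0.32  0.49 -0.09]
.4815,.1325,.046 tool shift mm [-3.5  0.2  8.1]
```

View pics/g2.png

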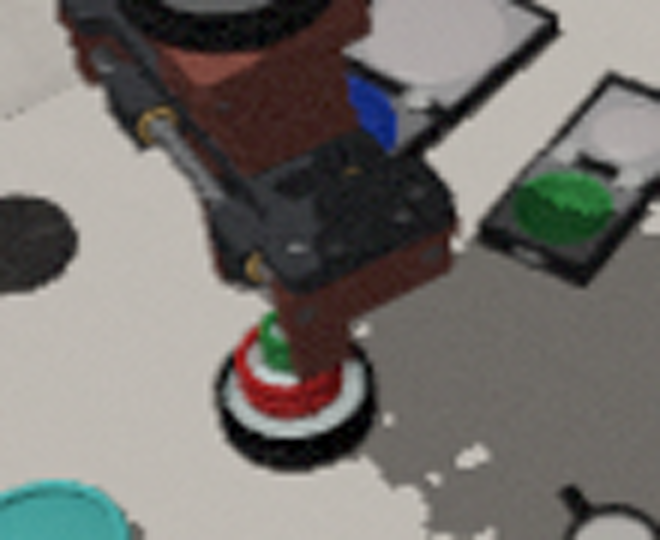

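Call:
step_arm:
  plan:
    - [[0.6, -0.0035, 0.0, 0.007, 0.3, -0.5, 0], [0.6, 0.0, 0, 0.003, 0, 0, 0], [0.6, 0.0, 0, 0.0, 0, 0, 0]]

```text
time_s: 2.9
tool_pos: [0.4817, 0.1323, 0.0441]
tcp_rot: [0.842, 0.539, 0.0, 0.0]
contact_force: [-0.3, 0.5, 0.2]
grip_width: 0.0528
```

```bash
python3 go.py .4815,.1325,.046
```

```text
t 2.9 tcp [0.4817 0.1323 0.0441] F [-0.3  0.5  0.2] w 0.0528 tilt xyz [-0.05  0.   -0.07]
.4815,.1325,.046 tool shift mm [ 0.1 -0.3 -1.9]
```

Call:
step_arm:
  plan:
    - [[0.6, 0.0, 0.0, -0.002, 0, 0, 0], [0.6, 0.0, 0.0, 0.0, 0, 0, 0], [0.35, 0.0, 0, 0, 0, 0, 0], [0.3, 0.0, 0, 0.0, 0, 0, 0], [0, 0.0, 0, 0.0, 0, 0, 0], [0, 0.0, 0, 0.0, 0, 0, 0]]

```text
time_s: 3.65
tool_pos: [0.482, 0.1324, 0.0467]
tcp_rot: [0.842, 0.539, 0.001, 0.0]
contact_force: [-0.1, -0.0, -0.2]
grip_width: 0.0207
```

```bash
python3 go.py .482,.133,.10 .6255,.0987,.1 .6255,.0987,.02
```

```text
t 3.65 tcp [0.482  0.1324 0.0467] F [-0.1 -0.  -0.2] w 0.0207 tilt xyz [-0.08  0.04 -0.07]
.482,.133,.10 tool shift mm [  0.6  -0.2 -53.3]
.6255,.0987,.1 tool shift mm [ 28.9 144.7   0.2]
.6255,.0987,.02 tool shift mm [-0.1 -0.1 80. ]
```

Call:
step_arm:
  plan:
    - [[0, 0.0, 0.0, -0.004, 0, 0, 0], [0, 0.0, 0.0, -0.01, 0, 0, 0], [0, 0.0, 0, -0.02, 0, 0, 0], [0, 0.0, 0, -0.015, 0, 0, 0], [0, 0.0, 0, 0.0, 0, 0, 0]]

```text
time_s: 4.28
tool_pos: [0.4821, 0.1324, 0.0989]
tcp_rot: [0.842, 0.539, 0.001, 0.0]
contact_force: [-0.8, 0.1, -0.5]
grip_width: 0.0211
```

```bash
python3 go.py  .6255,.0987,.1 .6255,.0987,.02; python3 - <<'E'
from h import *
s=imaging.capture("scene"); crop(s,210,110,110,100,6,"pics/g3.png")
E
```

```text
t 4.28 tcp [0.4821 0.1324 0.0989] F [-0.8  0.1 -0.5] w 0.0211 tilt xyz [-0.11  0.06 -0.06]
.6255,.0987,.1 tool shift mm [ 29.4 144.3  -0.8]
.6255,.0987,.02 tool shift mm [-0.1 -0.1 80. ]
```

View pics/g3.png

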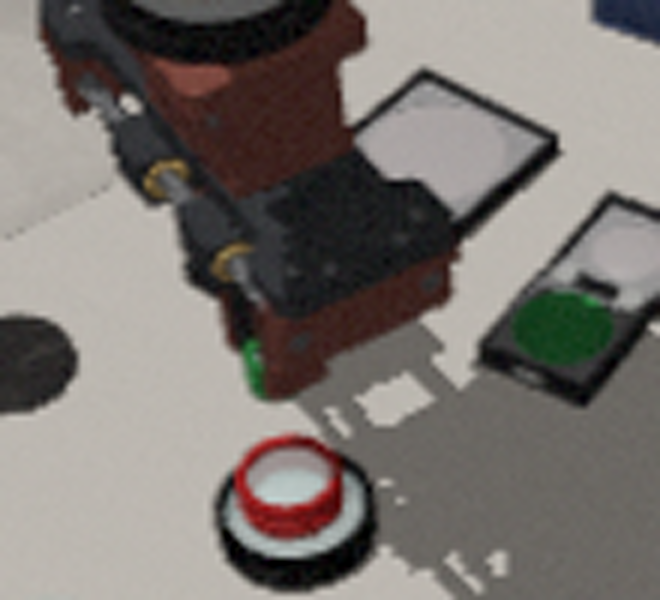

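Call:
step_arm:
  plan:
    - [[0, 0.003, 0.014, 0, 0, 0, 0], [0, 0.005, 0.025, 0, 0, 0, 0], [0, 0.005, 0.025, 0, 0, 0, 0], [0, 0.005, 0.025, 0, 0, 0, 0], [0, 0.005, 0.025, 0, 0, 0, 0], [0, 0.004, 0.02, 0, 0, 0, 0], [0, 0.002, 0.01, 0.01, 0, 0, 0], [0, 0, 0, 0, 0, 0, 0]]

```text
time_s: 5.32
tool_pos: [0.6315, 0.0943, 0.0811]
tcp_rot: [0.842, 0.539, -0.003, 0.0]
contact_force: [-0.0, 0.4, -0.4]
grip_width: 0.0207
```

```bash
python3 go.py  .6255,.0987,.05 .6255,.0987,.02
```

```text
t 5.33 tcp [0.6315 0.0943 0.0811] F [-0.   0.4 -0.4] w 0.0207 tilt xyz [ 0.17 -0.29 -0.07]
.6255,.0987,.05 tool shift mm [ 1.6 -7.2 31.1]
.6255,.0987,.02 tool shift mm [ 0.2  0.1 30. ]
```

Call:
step_arm:
  plan:
    - [[0, 0.0015, -0.007, 0.015, -0.2, 0.3, 0], [0, 0, 0.0, 0.01, 0, 0, 0], [0, 0, 0, 0.005, 0, 0, 0], [0, 0, 0, 0, 0, 0, 0]]

```text
time_s: 5.82
tool_pos: [0.6241, 0.099, 0.0493]
tcp_rot: [0.842, 0.54, -0.001, -0.0]
contact_force: [-0.4, 0.3, -0.0]
grip_width: 0.0209
```

```bash
python3 go.py  .6255,.0987,.03 .6255,.0987,.018; python3 - <<'E'
from h import *
s=imaging.capture("scene"); crop(s,260,110,90,80,7,"pics/g4.png")
s=imaging.capture("top"); crop(s,240,110,70,70,8,"pics/g5.png")
E
```

```text
t 5.83 tcp [0.6241 0.099  0.0493] F [-0.4  0.3 -0. ] w 0.0209 tilt xyz [ 0.08 -0.05 -0.12]
.6255,.0987,.03 tool shift mm [ 0.4  1.4 19.3]
.6255,.0987,.018 tool shift mm [ 0.  0. 12.]
```

View pics/g4.png

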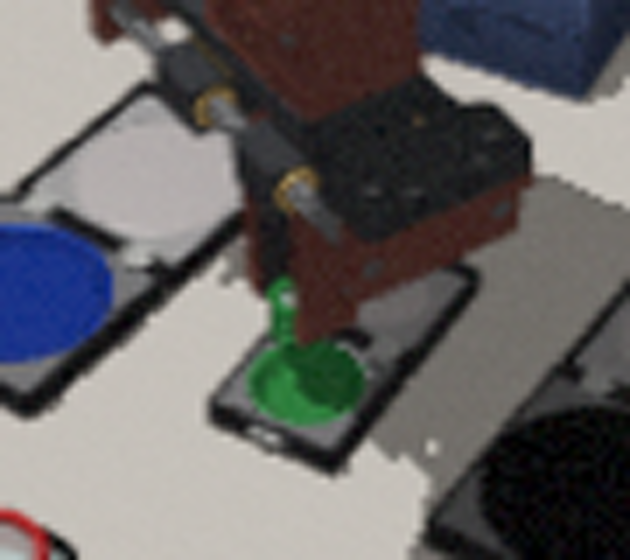

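View pics/g5.png

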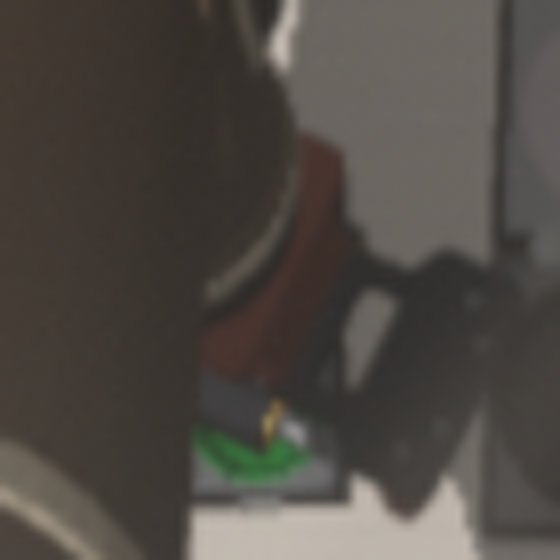

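Call:
step_arm:
  plan:
    - [[0, 0.0005, 0.0015, 0.01, 0, 0, 0], [0, 0, 0.0, 0.01, 0, 0, 0], [0, 0, 0, 0.006, 0, 0, 0], [0, 0, 0, 0, 0, 0, 0]]

```text
time_s: 6.42
tool_pos: [0.6267, 0.0987, 0.0224]
tcp_rot: [0.842, 0.54, 0.0, -0.0]
contact_force: [-0.3, 1.3, 0.5]
grip_width: 0.0207
```

```bash
python3 go.py  .6255,.0987,.017;  python3 - <<'E'
from h import *
s=imaging.capture("scene"); crop(s,260,110,90,80,7,"pics/g6.png")
E
```

```text
t 6.42 tcp [0.6267 0.0987 0.0224] F [-0.3  1.3  0.5] w 0.0207 tilt xyz [-0.    0.01 -0.1 ]
.6255,.0987,.017 tool shift mm [-0.5 -1.1  5.4]
```

View pics/g6.png

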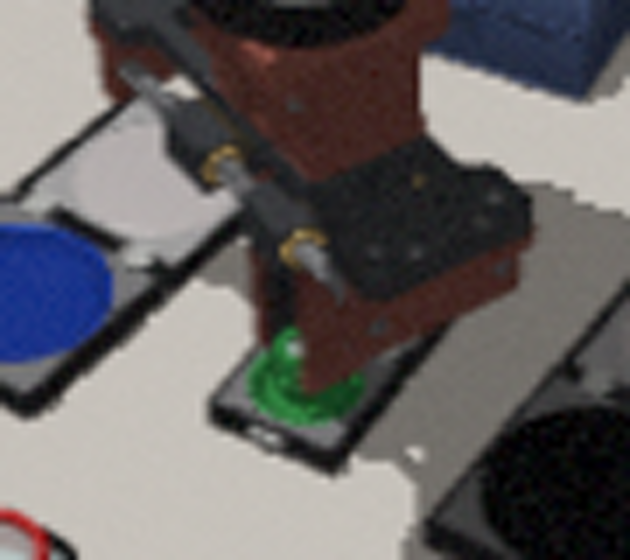

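Call:
step_arm:
  plan:
    - [[0, -0.0005, -0.001, 0.002, 0, 0, 0], [0, 0, 0.0, 0.002, 0, 0, 0], [0, 0, 0, 0.001, 0, 0, 0], [0, 0, 0, 0, 0, 0, 0]]

```text
time_s: 6.98
tool_pos: [0.6261, 0.0988, 0.0181]
tcp_rot: [0.842, 0.54, 0.001, 0.0]
contact_force: [0.2, 0.9, -0.1]
grip_width: 0.0202
```

```bash
python3 go.py  .6255,.0987,.0165
```

```text
t 6.97 tcp [0.6261 0.0988 0.0181] F [ 0.2  0.9 -0.1] w 0.0202 tilt xyz [-0.07  0.07 -0.1 ]
.6255,.0987,.0165 tool shift mm [-0.3 -0.5  1.6]
```

Call:
step_arm:
  plan:
    - [[0, 0, 0, 0.001, 0, 0, 0], [0, 0, 0.0, 0.0007, 0, 0, 0], [0, 0, 0, 0, 0, 0, 0]]

```text
time_s: 7.35
tool_pos: [0.6262, 0.0988, 0.0167]
tcp_rot: [0.842, 0.54, 0.001, 0.0]
contact_force: [-0.1, 0.3, -0.2]
grip_width: 0.0208
```

```bash
python3 go.py  .6255,.0987,.0165
```

```text
t 7.35 tcp [0.6262 0.0988 0.0167] F [-0.1  0.3 -0.2] w 0.0208 tilt xyz [-0.08  0.08 -0.1 ]
.6255,.0987,.0165 tool shift mm [-0.4 -0.6  0.2]
```

Call:
step_arm:
  plan:
    - [[0, 0, 0, 0.0007, 0, 0, 0], [0, 0, 0, 0.0, 0, 0, 0]]

```text
time_s: 7.6
tool_pos: [0.6264, 0.0988, 0.0168]
tcp_rot: [0.842, 0.539, 0.001, 0.0]
contact_force: [-0.1, 0.7, 0.4]
grip_width: 0.0209
```

Call:
step_arm:
  plan:
    - [[0, 0, 0, 0.0015, 0, 0, 0], [0, 0, 0, 0.0, 0, 0, 0]]

```text
time_s: 7.85
tool_pos: [0.6267, 0.0989, 0.0168]
tcp_rot: [0.842, 0.539, 0.002, 0.0]
contact_force: [0.8, 0.4, -0.5]
grip_width: 0.0204
```

Call:
step_arm:
  plan:
    - [[0.3, 0, 0, 0, 0, 0, 0], [0.35, 0, 0, 0.0, 0, 0, 0], [0.4, 0, 0, 0, 0, 0, 0], [0.4, 0, 0, -0.005, 0, 0, 0], [0.4, 0, 0, -0.015, 0, 0, 0], [0.45, 0, 0, -0.025, 0, 0, 0], [0.5, 0, 0, -0.025, 0, 0, 0]]

```text
time_s: 8.72
tool_pos: [0.6255, 0.0985, 0.0883]
tcp_rot: [0.842, 0.539, 0.0, -0.0]
contact_force: [0.5, 1.7, 0.2]
grip_width: 0.0434
```

```bash
python3 go.py  .4825,.134,.09 .4825,.134,.029;  python3 - <<'E'
from h import *
s=imaging.capture("scene"); crop(s,260,110,90,80,7,"pics/g7.png")
E
```

```text
t 8.72 tcp [0.6255 0.0985 0.0883] F [0.5 1.7 0.2] w 0.0434 tilt xyz [ 0.02  0.01 -0.09]
.4825,.134,.09 tool shift mm [ -27.5 -144.7   -1.7]
.4825,.134,.029 tool shift mm [-0.  0. 61.]
```

View pics/g7.png

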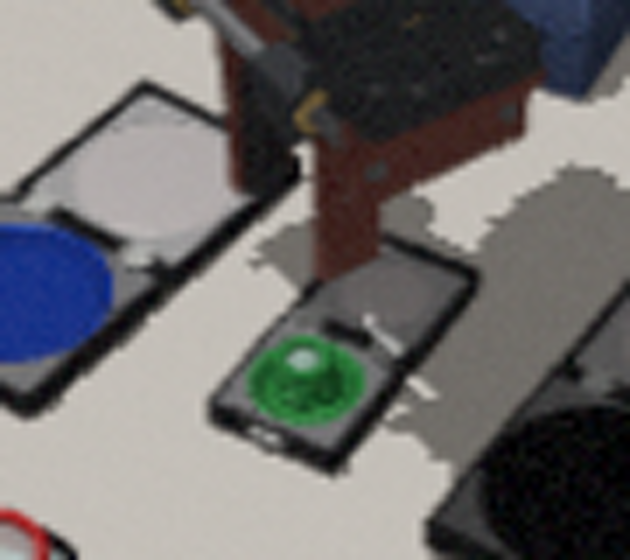

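Call:
step_arm:
  plan:
    - [[0.6, -0.003, -0.015, 0, 0, 0, 0], [0.7, -0.006, -0.032, 0, 0, 0, 0], [0.75, -0.006, -0.032, 0, 0, 0, 0], [0.75, -0.006, -0.032, 0, 0, 0, 0], [0.75, -0.004, -0.022, 0, 0, 0, 0], [0.75, -0.002, -0.009, 0, 0, 0, 0], [0.75, 0, 0, 0, 0, 0, 0]]

```text
time_s: 9.65
tool_pos: [0.4765, 0.135, 0.0906]
tcp_rot: [0.842, 0.54, 0.001, -0.0]
contact_force: [0.4, -0.1, 0.9]
grip_width: 0.0659
```

```bash
python3 go.py  .4823,.134,.06 .4823,.134,.029
```

```text
t 9.65 tcp [0.4765 0.135  0.0906] F [ 0.4 -0.1  0.9] w 0.0659 tilt xyz [-0.08  0.14 -0.18]
.4823,.134,.06 tool shift mm [ 1.4  5.6 30.6]
.4823,.134,.029 tool shift mm [-0.1 -0.  31. ]
```

Call:
step_arm:
  plan:
    - [[0.75, 0.0015, 0.0055, 0.012, 0, 0, 0.1], [0.75, 0, 0, 0.015, 0, 0, 0], [0.75, 0, 0, 0.01, 0, 0, 0], [0.75, 0, 0, 0.005, 0, 0, 0], [0.75, 0, 0, 0, 0, 0, 0]]

```text
time_s: 10.28
tool_pos: [0.4842, 0.1327, 0.0442]
tcp_rot: [0.843, 0.538, 0.001, 0.0]
contact_force: [0.0, -0.8, 0.1]
grip_width: 0.0662
```

```bash
python3 go.py  .4823,.134,.029
```

```text
t 10.28 tcp [0.4842 0.1327 0.0442] F [ 0.  -0.8  0.1] w 0.0662 tilt xyz [-0.08  0.05  0.06]
.4823,.134,.029 tool shift mm [ 0.3 -2.3 15.2]
```

Call:
step_arm:
  plan:
    - [[0.75, 0.0, -0.002, 0.006, 0, 0, 0], [0.75, 0, 0, 0.006, 0, 0, 0], [0.75, 0, 0, 0.002, 0, 0, 0], [0.75, 0, 0, 0, 0, 0, 0]]

```text
time_s: 10.78
tool_pos: [0.4826, 0.1339, 0.0297]
tcp_rot: [0.843, 0.538, 0.001, 0.0]
contact_force: [0.8, 0.4, -0.2]
grip_width: 0.0654
```

```bash
python3 go.py  .4823,.134,.029;  python3 - <<'E'
from h import *
s=imaging.capture("scene"); crop(s,210,130,110,90,6,"pics/r1.png")
E
```

```text
t 10.78 tcp [0.4826 0.1339 0.0297] F [ 0.8  0.4 -0.2] w 0.0654 tilt xyz [-0.11  0.1   0.04]
.4823,.134,.029 tool shift mm [-0.1 -0.4  0.7]
```

View pics/r1.png

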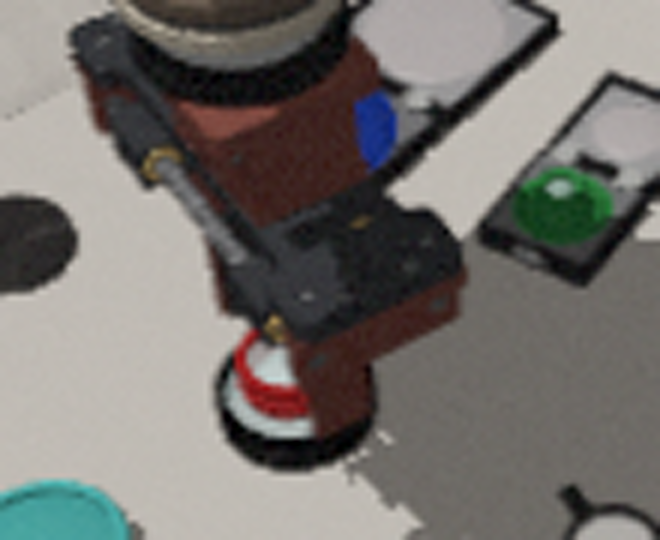

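Call:
step_arm:
  plan:
    - [[0.75, 0.0, 0, 0.001, 0, 0, 0], [0.6, 0, 0, 0, 0, 0, 0], [0.55, 0, 0, 0, 0, 0, 0], [0.4, 0, 0, 0, 0, 0, 0], [0.4, 0, 0, 0, 0, 0, 0], [0.3, 0, 0, 0, 0, 0, 0]]

```text
time_s: 11.58
tool_pos: [0.483, 0.1341, 0.0292]
tcp_rot: [0.843, 0.538, 0.002, 0.0]
contact_force: [-0.7, 0.7, 0.2]
grip_width: 0.0411
```

```bash
python3 go.py  .4826,.1339,.08 .649,-.2643,.08
```

```text
t 11.57 tcp [0.483  0.1341 0.0292] F [-0.7  0.7  0.2] w 0.0411 tilt xyz [-0.16  0.15  0.04]
.4826,.1339,.08 tool shift mm [ -0.2  -0.2 -50.8]
.649,-.2643,.08 tool shift mm [-2.914e+02  3.183e+02  1.000e-01]
```

Call:
step_arm:
  plan:
    - [[0.3, 0.0, 0, -0.004, 0, 0, 0], [0.3, 0, 0, -0.01, 0, 0, 0], [0.3, 0, 0, -0.02, 0, 0, 0], [0.3, 0, 0, -0.02, 0, 0, 0], [0.3, 0, 0, 0, 0, 0, 0]]

```text
time_s: 12.2
tool_pos: [0.483, 0.1339, 0.0865]
tcp_rot: [0.843, 0.538, 0.002, 0.001]
contact_force: [0.3, 0.8, -1.8]
grip_width: 0.0411
```

```bash
python3 go.py .649,-.2643,.08;  python3 - <<'E'
from h import *
s=imaging.capture("scene"); crop(s,210,110,110,100,6,"pics/r2.png")
E
```

```text
t 12.2 tcp [0.483  0.1339 0.0865] F [ 0.3  0.8 -1.8] w 0.0411 tilt xyz [-0.18  0.17  0.06]
.649,-.2643,.08 tool shift mm [-291.5  318.     6.7]
```

View pics/r2.png

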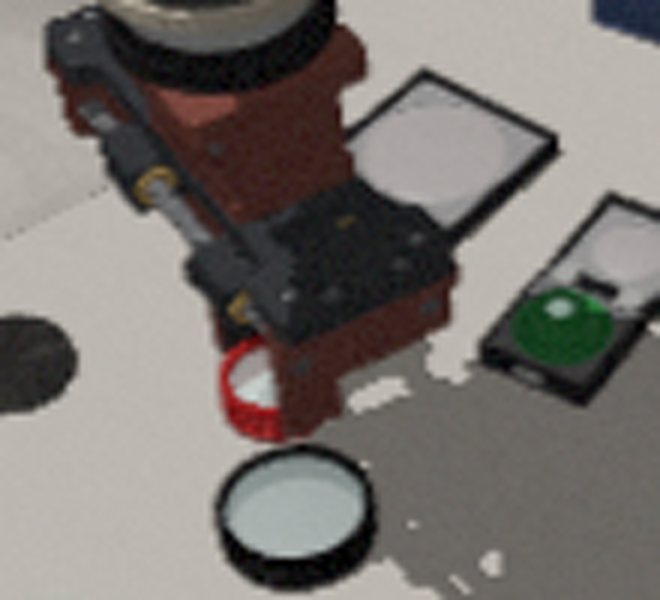

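Call:
step_arm:
  plan:
    - [[0.3, -0.012, 0.013, 0, 0, 0, 0], [0.3, -0.025, 0.027, 0, 0, 0, 0], [0.3, -0.025, 0.027, 0, 0, 0, 0], [0.3, -0.025, 0.027, 0, 0, 0, 0], [0.3, -0.025, 0.027, 0, 0, 0, 0], [0.3, -0.025, 0.027, 0, 0, 0, 0], [0.3, -0.025, 0.027, 0, 0, 0, 0], [0.3, -0.025, 0.027, 0, 0, 0, 0], [0.3, -0.025, 0.027, 0, 0, 0, 0], [0.3, -0.025, 0.027, 0, 0, 0, 0], [0.3, -0.025, 0.027, 0, 0, 0, 0], [0.3, -0.018, 0.02, 0, 0, 0, 0], [0.3, -0.008, 0.008, 0, 0, 0, 0], [0.3, 0, 0, 0, 0, 0, 0]]

```text
time_s: 14.0
tool_pos: [0.6422, -0.2672, 0.0699]
tcp_rot: [0.841, 0.541, -0.006, -0.006]
contact_force: [0.5, 0.3, 0.6]
grip_width: 0.0407
```

```bash
python3 go.py .649,-.2643,.05
```

```text
t 14.0 tcp [ 0.6422 -0.2672  0.0699] F [0.5 0.3 0.6] w 0.0407 tilt xyz [ 0.89 -0.18 -0.25]
.649,-.2643,.05 tool shift mm [ 5.5  5.3 19.8]
```

Call:
step_arm:
  plan:
    - [[0.3, 0.0055, 0.005, 0.008, -0.9, 0.2, 0.2], [0.3, 0, 0, 0.008, 0, 0, 0], [0.3, 0, 0, 0, 0, 0, 0], [0.3, 0, 0, 0, 0, 0, 0]]

```text
time_s: 14.5
tool_pos: [0.649, -0.2591, 0.0519]
tcp_rot: [0.841, 0.541, 0.001, -0.001]
contact_force: [0.3, 0.8, 0.2]
grip_width: 0.0415
```

```bash
python3 go.py .649,-.2643,.0225;  python3 - <<'E'
from h import *
s=imaging.capture("scene"); crop(s,390,150,110,90,6,"pics/r3.png")
E
```

```text
t 14.5 tcp [ 0.649  -0.2591  0.0519] F [0.3 0.8 0.2] w 0.0415 tilt xyz [ 0.06  0.14 -0.27]
.649,-.2643,.0225 tool shift mm [-4.8  2.2 29.4]
```

View pics/r3.png

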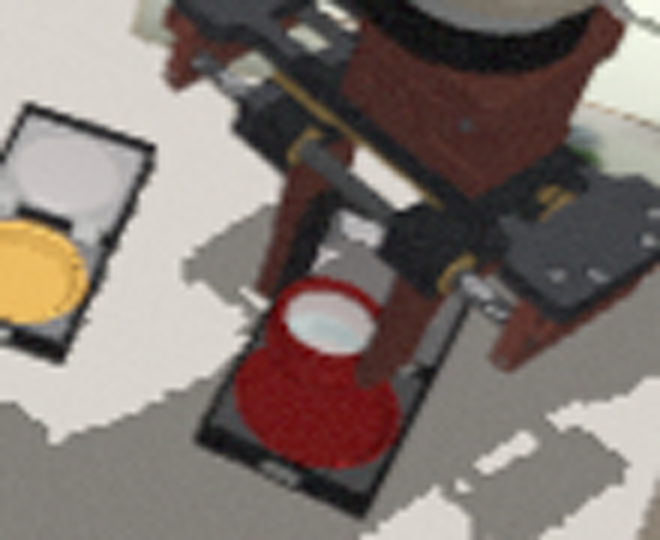

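Call:
step_arm:
  plan:
    - [[0.3, -0.0045, 0.002, 0.01, 0, 0, 0.2], [0.3, 0, 0, 0.008, 0, 0, 0], [0.3, 0, 0, 0, 0, 0, 0], [0.3, 0, 0, 0, 0, 0, 0]]

```text
time_s: 15.05
tool_pos: [0.6488, -0.2648, 0.0327]
tcp_rot: [0.842, 0.539, 0.001, -0.001]
contact_force: [-0.2, -0.5, -0.4]
grip_width: 0.041
```

```bash
python3 go.py .649,-.2643,.0225
```

```text
t 15.05 tcp [ 0.6488 -0.2648  0.0327] F [-0.2 -0.5 -0.4] w 0.041 tilt xyz [ 0.06  0.13 -0.02]
.649,-.2643,.0225 tool shift mm [ 0.6 -0.  10.2]
```

Call:
step_arm:
  plan:
    - [[0.3, 0.0005, 0, 0.006, 0, 0, 0], [0.3, 0, 0, 0.004, 0, 0, 0], [0.3, 0, 0, 0.003, 0, 0, 0], [0.3, 0, 0, 0, 0, 0, 0]]

```text
time_s: 15.55
tool_pos: [0.6492, -0.2642, 0.019]
tcp_rot: [0.842, 0.539, 0.001, -0.001]
contact_force: [-0.3, 0.2, -0.8]
grip_width: 0.0412
```

```bash
python3 go.py .649,-.2643,.0172;  python3 - <<'E'
from h import *
s=imaging.capture("scene"); crop(s,390,150,110,90,6,"pics/r4.png")
E
```

```text
t 15.55 tcp [ 0.6492 -0.2642  0.019 ] F [-0.3  0.2 -0.8] w 0.0412 tilt xyz [ 0.04  0.14 -0.03]
.649,-.2643,.0172 tool shift mm [-0.2 -0.1  1.8]
```

View pics/r4.png

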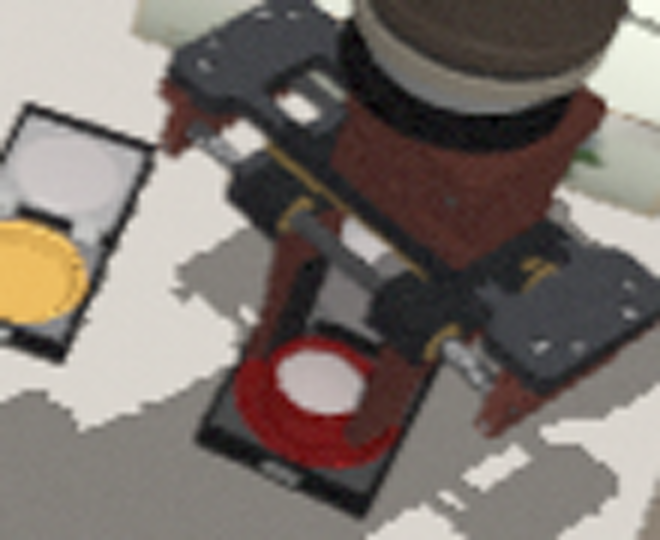

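Call:
step_arm:
  plan:
    - [[0.3, 0, 0, 0.001, 0, 0, 0], [0.3, 0, 0, 0.0008, 0, 0, 0], [0.3, 0, 0, 0.0005, 0, 0, 0], [0.3, 0, 0, 0, 0, 0, 0]]

```text
time_s: 16.1
tool_pos: [0.6496, -0.2643, 0.0174]
tcp_rot: [0.842, 0.539, 0.001, -0.001]
contact_force: [0.5, 0.3, 0.2]
grip_width: 0.0406
```

Call:
step_arm:
  plan:
    - [[0.3, 0, 0, 0.001, 0, 0, 0], [0.3, 0, 0, 0.001, 0, 0, 0], [0.3, 0, 0, 0, 0, 0, 0]]

```text
time_s: 16.48
tool_pos: [0.6498, -0.2644, 0.0175]
tcp_rot: [0.842, 0.539, 0.002, -0.0]
contact_force: [1.0, 0.8, -0.8]
grip_width: 0.041
```

Call:
step_arm:
  plan:
    - [[0.52, 0, 0, 0, 0, 0, 0], [0.57, 0, 0, 0.0, 0, 0, 0], [0.62, 0, 0, 0, 0, 0, 0], [0.65, 0, 0, -0.005, 0, 0, 0], [0.65, 0, 0, -0.015, 0, 0, 0], [0.7, 0, 0, -0.025, 0, 0, 0], [0.8, 0, 0, -0.03, 0, 0, 0]]

```text
time_s: 17.35
tool_pos: [0.6485, -0.2642, 0.0938]
tcp_rot: [0.842, 0.539, 0.0, -0.002]
contact_force: [1.2, 0.2, 0.4]
grip_width: 0.0681
```

```bash
python3 go.py .483,.1335,.10;  python3 - <<'E'
from h import *
s=imaging.capture("scene"); crop(s,390,150,110,90,6,"pics/r5.png")
E
```

```text
t 17.35 tcp [ 0.6485 -0.2642  0.0938] F [1.2 0.2 0.4] w 0.0681 tilt xyz [ 0.16  0.14 -0.02]
.483,.1335,.10 tool shift mm [ 291.8 -316.9   -4.6]
```

View pics/r5.png

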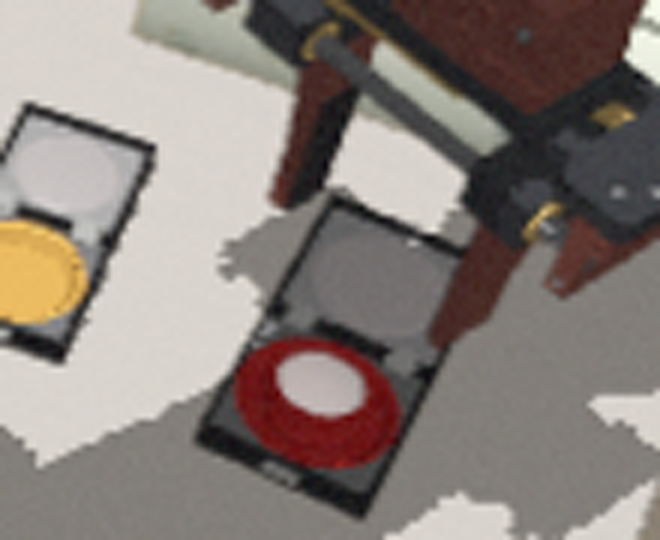

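```bash
python3 go.py .4725,-.1192,.085
```

```text
t 17.4 tcp [ 0.6508 -0.2654  0.0989] F [1.9 0.2 2.8] w 0.0693 tilt xyz [-0.22  0.18 -0.01]
.4725,-.1192,.085 tool shift mm [  57.9 -223.2   13.2]
```

Call:
step_arm:
  plan:
    - [[0.6, 0.005, -0.02, 0, 0, 0, 0], [0.6, 0.01, -0.038, 0, 0, 0, 0], [0.6, 0.01, -0.038, 0, 0, 0, 0], [0.6, 0.01, -0.038, 0, 0, 0, 0], [0.6, 0.01, -0.038, 0, 0, 0, 0], [0.6, 0.007, -0.028, 0.005, 0, 0, 0], [0.6, 0.004, -0.015, 0.005, 0, 0, 0], [0.6, 0.002, -0.008, 0, 0, 0, 0], [0.6, 0, 0, 0, 0, 0, 0]]

```text
time_s: 18.52
tool_pos: [0.4723, -0.1169, 0.0967]
tcp_rot: [0.843, 0.539, 0.009, 0.007]
contact_force: [0.5, -1.3, 0.2]
grip_width: 0.0528
```

```bash
python3 go.py .4725,-.1192,.05
```

```text
t 18.52 tcp [ 0.4723 -0.1169  0.0967] F [ 0.5 -1.3  0.2] w 0.0528 tilt xyz [-1.18  0.43  0.03]
.4725,-.1192,.05 tool shift mm [-2.3  0.2 46.7]
```

Call:
step_arm:
  plan:
    - [[0.6, -0.002, 0, 0.015, 1.1, -0.4, 0], [0.6, 0, 0, 0.02, 0, 0, 0], [0.6, 0, 0, 0.006, 0, 0, 0], [0.6, 0, 0, 0, 0, 0, 0]]

```text
time_s: 19.02
tool_pos: [0.4742, -0.121, 0.0535]
tcp_rot: [0.843, 0.538, -0.0, 0.001]
contact_force: [0.2, -0.1, 0.3]
grip_width: 0.0527
```

```bash
python3 go.py .4725,-.1192,.029
```

```text
t 19.02 tcp [ 0.4742 -0.121   0.0535] F [ 0.2 -0.1  0.3] w 0.0527 tilt xyz [-0.06 -0.04  0.12]
.4725,-.1192,.029 tool shift mm [ 0.9 -2.3 24.5]
```

Call:
step_arm:
  plan:
    - [[0.6, 0.001, -0.0023, 0.008, 0, 0, 0], [0.6, 0, 0, 0.008, 0, 0, 0], [0.6, 0, 0, 0.004, 0, 0, 0], [0.6, 0, 0, 0, 0, 0, 0]]

```text
time_s: 19.52
tool_pos: [0.473, -0.1193, 0.0327]
tcp_rot: [0.843, 0.538, 0.0, 0.001]
contact_force: [-0.1, 0.5, 0.0]
grip_width: 0.0528
```

```bash
python3 go.py .4725,-.1192,.029;  python3 - <<'E'
from h import *
s=imaging.capture("scene"); crop(s,300,180,110,90,6,"pics/o1.png")
E
```

```text
t 19.52 tcp [ 0.473  -0.1193  0.0327] F [-0.1  0.5  0. ] w 0.0528 tilt xyz [-0.11 -0.03  0.13]
.4725,-.1192,.029 tool shift mm [-0.2 -0.5  3.7]
```

View pics/o1.png

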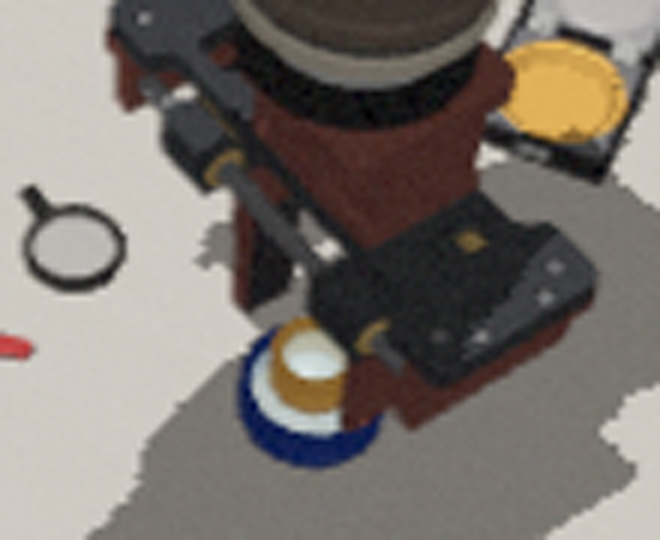

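Call:
step_arm:
  plan:
    - [[0.6, 0, 0, 0.0033, 0, 0, 0], [0.6, 0, 0, 0.0005, 0, 0, 0], [0.5, 0, 0, 0, 0, 0, 0], [0.42, 0, 0, 0, 0, 0, 0], [0.3, 0, 0, 0, 0, 0, 0], [0.2, 0, 0, 0, 0, 0, 0], [0.2, 0, 0, 0, 0, 0, 0]]

```text
time_s: 20.45
tool_pos: [0.4735, -0.1194, 0.0294]
tcp_rot: [0.843, 0.538, 0.001, 0.001]
contact_force: [0.0, 0.2, -0.5]
grip_width: 0.0306
```

```bash
python3 go.py .473,-.1193,.075 .6501,-.1392,.075
```

```text
t 20.45 tcp [ 0.4735 -0.1194  0.0294] F [ 0.   0.2 -0.5] w 0.0306 tilt xyz [-0.18 -0.    0.13]
.473,-.1193,.075 tool shift mm [ -0.2  -0.4 -45.6]
.6501,-.1392,.075 tool shift mm [ 56.6 169.    0.5]
```

Call:
step_arm:
  plan:
    - [[0.2, 0, 0, -0.004, 0, 0, 0], [0.2, 0, 0, -0.01, 0, 0, 0], [0.2, 0, 0, -0.02, 0, 0, 0], [0.2, 0, 0, -0.015, 0, 0, 0], [0.2, 0.005, 0.015, 0, 0, 0, 0], [0.2, 0.01, 0.03, 0, 0, 0, 0], [0.2, 0.01, 0.03, 0, 0, 0, 0], [0.2, 0.01, 0.03, 0, 0, 0, 0], [0.2, 0.01, 0.03, 0, 0, 0, 0], [0.2, 0.007, 0.02, 0, 0, 0, 0], [0.2, 0.004, 0.01, 0, 0, 0, 0], [0.2, 0, 0, 0, 0, 0, 0]]

```text
time_s: 21.95
tool_pos: [0.6572, -0.1377, 0.0788]
tcp_rot: [0.842, 0.539, 0.001, 0.001]
contact_force: [0.3, 0.0, -1.2]
grip_width: 0.0309
```

```bash
python3 go.py .6505,-.1395,.04;  python3 - <<'E'
from h import *
s=imaging.capture("scene"); crop(s,320,130,130,130,5,"pics/o2.png")
E
```

```text
t 21.95 tcp [ 0.6572 -0.1377  0.0788] F [ 0.3  0.  -1.2] w 0.0309 tilt xyz [-0.21  0.06 -0.  ]
.6505,-.1395,.04 tool shift mm [-4.5 -5.5 38.8]
```

View pics/o2.png

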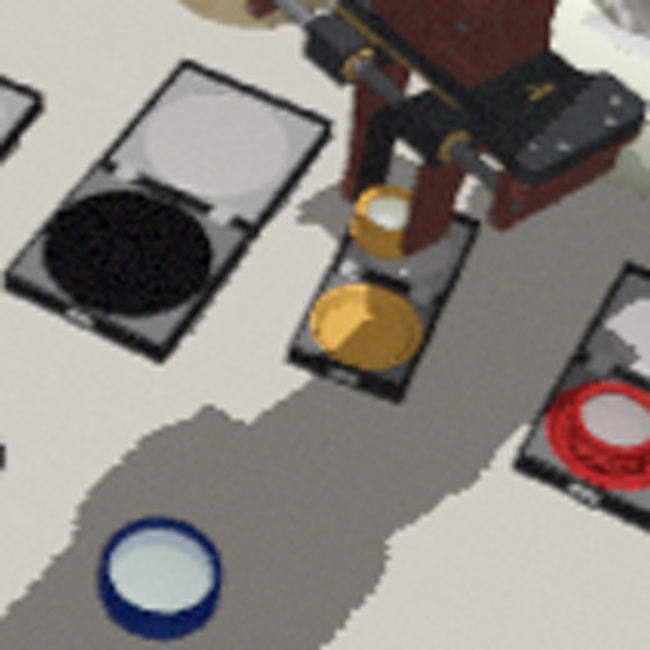

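Call:
step_arm:
  plan:
    - [[0.2, -0.0045, -0.0055, 0.01, 0.2, 0, 0], [0.2, 0, 0, 0.015, 0, 0, 0], [0.2, 0, 0, 0.01, 0, 0, 0], [0.2, 0, 0, 0, 0, 0, 0]]

```text
time_s: 22.5
tool_pos: [0.6467, -0.1396, 0.0409]
tcp_rot: [0.843, 0.538, -0.001, -0.001]
contact_force: [-0.6, -0.3, 0.5]
grip_width: 0.0305
```

```bash
python3 go.py .6507,-.1395,.022
```

```text
t 22.5 tcp [ 0.6467 -0.1396  0.0409] F [-0.6 -0.3  0.5] w 0.0305 tilt xyz [0.16 0.02 0.05]
.6507,-.1395,.022 tool shift mm [ 1.7  3.6 18.9]
```

Call:
step_arm:
  plan:
    - [[0.2, 0.0017, 0.0035, 0.004, 0, 0, 0], [0.2, 0, 0, 0.007, 0, 0, 0], [0.2, 0, 0, 0.006, 0, 0, 0], [0.2, 0, 0, 0, 0, 0, 0]]

```text
time_s: 23.0
tool_pos: [0.6514, -0.1394, 0.023]
tcp_rot: [0.843, 0.539, -0.0, -0.001]
contact_force: [0.4, -1.1, 0.5]
grip_width: 0.0312
```

```bash
python3 go.py .6507,-.1395,.0174;  python3 - <<'E'
from h import *
s=imaging.capture("scene"); crop(s,350,140,100,80,7,"pics/o3.png")
E
```

```text
t 23.0 tcp [ 0.6514 -0.1394  0.023 ] F [ 0.4 -1.1  0.5] w 0.0312 tilt xyz [0.11 0.04 0.04]
.6507,-.1395,.0174 tool shift mm [-0.4 -0.6  5.6]
```

View pics/o3.png

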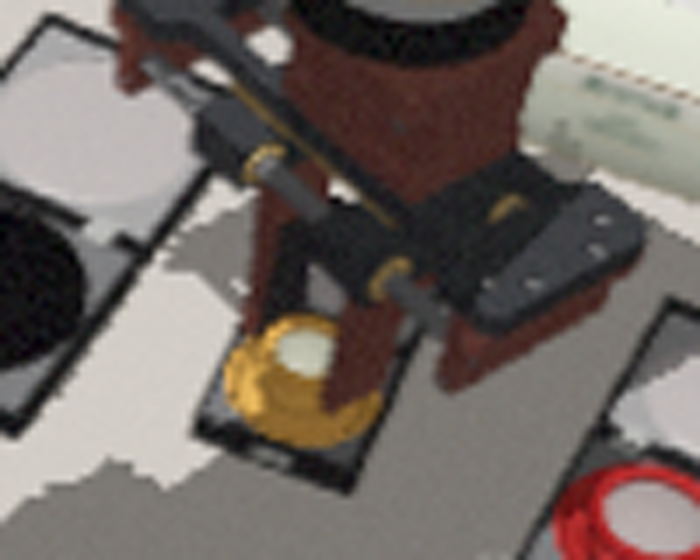

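Call:
step_arm:
  plan:
    - [[0.2, -0.0003, -0.0005, 0.002, 0, 0, 0], [0.2, 0, 0, 0.0015, 0, 0, 0], [0.2, 0, 0, 0.001, 0, 0, 0], [0.2, 0, 0, 0.001, 0, 0, 0], [0.2, 0, 0, 0, 0, 0, 0]]

```text
time_s: 23.68
tool_pos: [0.6513, -0.1397, 0.0181]
tcp_rot: [0.843, 0.538, 0.0, -0.001]
contact_force: [0.8, -0.2, -1.2]
grip_width: 0.0311
```

```bash
python3 go.py .6507,-.1395,.0174
```

```text
t 23.68 tcp [ 0.6513 -0.1397  0.0181] F [ 0.8 -0.2 -1.2] w 0.0311 tilt xyz [0.03 0.06 0.05]
.6507,-.1395,.0174 tool shift mm [-0.1 -0.6  0.7]
```

Call:
step_arm:
  plan:
    - [[0.2, 0, -0.0003, 0.001, 0, 0, 0], [0.2, 0, 0, 0.001, 0, 0, 0], [0.2, 0, 0, 0.001, 0, 0, 0], [0.2, 0, 0, 0, 0, 0, 0]]

```text
time_s: 24.18
tool_pos: [0.6514, -0.1396, 0.0177]
tcp_rot: [0.843, 0.538, 0.001, -0.0]
contact_force: [0.5, 0.5, -0.6]
grip_width: 0.0309
```

Stopped by contact at about the expected height (0.0174). Release.

Call:
step_arm:
  plan:
    - [[0.4, 0, 0, 0, 0, 0, 0], [0.46, 0, 0, 0.0, 0, 0, 0], [0.5, 0, 0, 0, 0, 0, 0], [0.55, 0, 0, -0.005, 0, 0, 0], [0.55, 0, 0, -0.015, 0, 0, 0], [0.7, 0, 0, -0.025, 0, 0, 0], [0.85, 0, 0, -0.025, 0, 0, 0], [0.85, 0, 0, 0, 0, 0, 0]]

```text
time_s: 25.18
tool_pos: [0.652, -0.14, 0.0926]
tcp_rot: [0.843, 0.538, 0.002, 0.0]
contact_force: [0.5, 0.6, 0.1]
grip_width: 0.0736
```

```bash
python3 go.py .4737,-.1205,.07;  python3 - <<'E'
from h import *
s=imaging.capture("scene"); crop(s,350,140,100,80,7,"pics/o4.png")
crop(s,320,220,70,50,10,"pics/b0.png")
E
```

```text
t 25.18 tcp [ 0.652  -0.14    0.0926] F [0.5 0.6 0.1] w 0.0736 tilt xyz [-0.12  0.13  0.06]
.4737,-.1205,.07 tool shift mm [ -57.3 -170.    22.1]
```

View pics/o4.png

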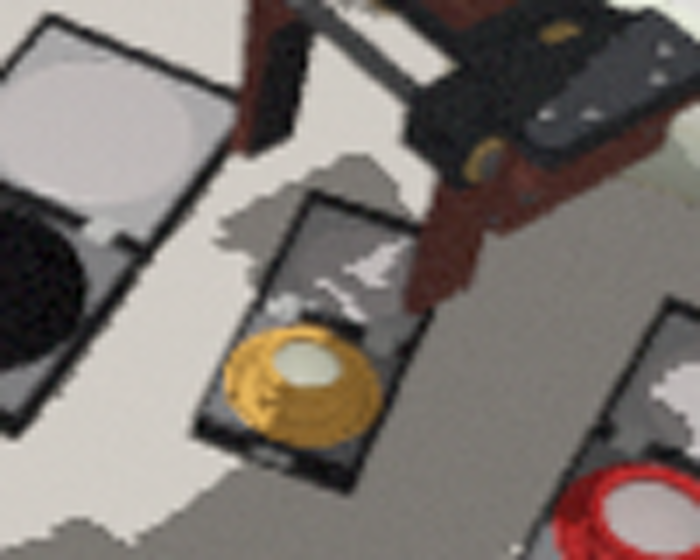

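View pics/b0.png

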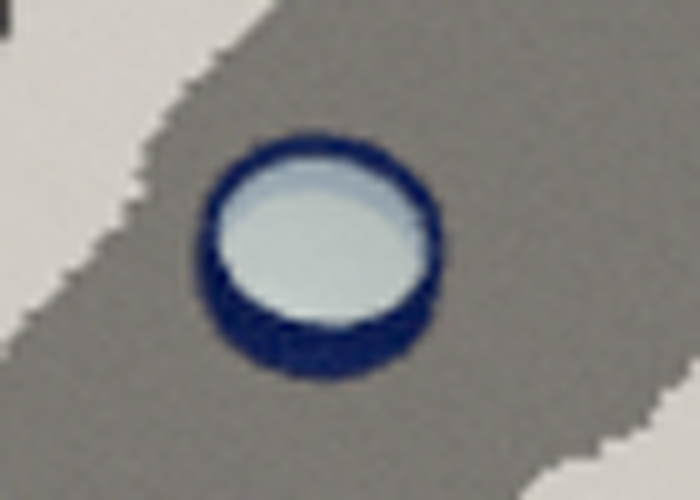

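```bash
python3 - <<'E'
from h import *
s=imaging.capture("scene"); d=imaging.capture("top"); crop(d,335,200,50,45,14,"pics/b1.png")
t=np.linspace(0,2*np.pi,80)
def ov(cam,p,r,zs,u0,v0,w,h,f,name):
    im=cv2.cvtColor(cam["image"],cv2.COLOR_RGB2BGR)[v0:v0+h,u0:u0+w]; im=cv2.resize(im,None,fx=f,fy=f,interpolation=cv2.INTER_CUBIC)
    for z in zs:
        q=np.array([pix(cam,(p[0]+r*np.cos(a),p[1]+r*np.sin(a),z)) for a in t]); q=((q+.5-[u0,v0])*f-.5).round().astype(int)
        cv2.polylines(im,[q.reshape(-1,1,2)],True,(255,0,255),1)
    return im
b=(.4737,-.1207); k=(.4835,.1338)
A=[ov(s,b,.027,(0,.018),325,215,50,50,7,0),ov(d,b,.027,(0,.018),335,197,50,50,7,0),ov(s,k,.032,(0,.018),235,165,50,50,7,0),ov(d,k,.032,(0,.018),231,193,50,50,7,0)]
cv2.imwrite("pics/ov.png",np.vstack([np.hstack(A[:2]),np.hstack(A[2:])])[:600] if 0 else cv2.resize(np.vstack([np.hstack(A[:2]),np.hstack(A[2:])]),(600,600)))
E
```

```text
(no output)
```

View pics/ov.png

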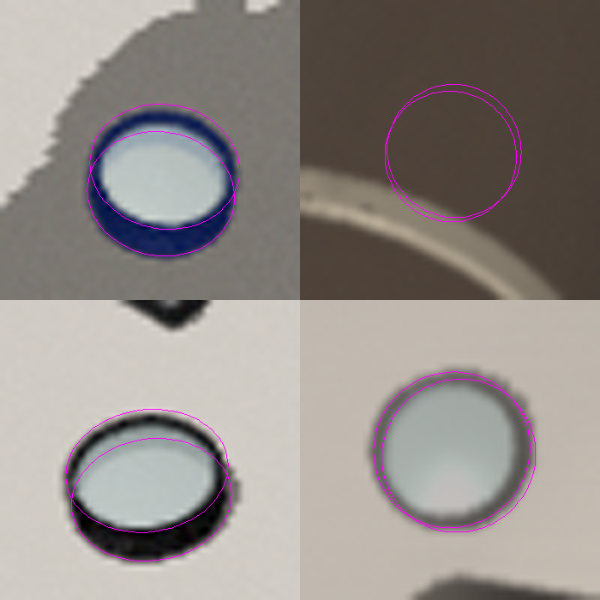

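Call:
step_arm:
  plan:
    - [[0.9, -0.005, -0.015, 0, 0, 0, 0], [0.9, -0.01, -0.03, 0, 0, 0, 0], [0.9, -0.01, -0.03, 0, 0, 0, 0], [0.9, -0.01, -0.03, 0, 0, 0, 0], [0.9, -0.01, -0.03, 0, 0, 0, 0], [0.9, -0.007, -0.02, 0.005, 0, 0, 0], [0.9, -0.004, -0.012, 0.005, 0, 0, 0], [0.9, 0, 0, 0, 0, 0, 0]]

```text
time_s: 26.32
tool_pos: [0.4645, -0.1183, 0.0726]
tcp_rot: [0.842, 0.539, -0.005, -0.005]
contact_force: [0.9, -0.0, 0.1]
grip_width: 0.0791
```

```bash
python3 go.py .474,-.121,.04
```

```text
t 26.32 tcp [ 0.4645 -0.1183  0.0726] F [ 0.9 -0.   0.1] w 0.0791 tilt xyz [ 0.85 -0.19  0.  ]
.474,-.121,.04 tool shift mm [ 1.6 10.2 32.4]
```

Call:
step_arm:
  plan:
    - [[0.9, 0.0015, 0.009, 0.007, -0.8, 0.2, 0], [0.9, 0, 0, 0.01, 0, 0, 0], [0.9, 0, 0, 0.008, 0, 0, 0], [0.9, 0, 0, 0, 0, 0, 0]]

```text
time_s: 26.82
tool_pos: [0.4761, -0.121, 0.045]
tcp_rot: [0.842, 0.539, 0.0, 0.0]
contact_force: [0.3, -0.5, -0.6]
grip_width: 0.0787
```

```bash
python3 go.py .474,-.121,.011
```

```text
t 26.82 tcp [ 0.4761 -0.121   0.045 ] F [ 0.3 -0.5 -0.6] w 0.0787 tilt xyz [-0.05  0.01 -0.03]
.474,-.121,.011 tool shift mm [-0.9 -2.  34. ]
```

Call:
step_arm:
  plan:
    - [[0.9, -0.001, -0.002, 0.01, 0, 0, 0], [0.9, 0, 0, 0.012, 0, 0, 0], [0.9, 0, 0, 0.007, 0, 0, 0], [0.9, 0, 0, 0, 0, 0, 0]]

```text
time_s: 27.32
tool_pos: [0.4736, -0.1211, 0.0137]
tcp_rot: [0.842, 0.539, 0.0, 0.0]
contact_force: [-0.4, 0.2, -0.3]
grip_width: 0.0792
```

```bash
python3 go.py .474,-.121,.011;  python3 - <<'E'
from h import *
s=imaging.capture("scene"); crop(s,300,180,110,90,6,"pics/b2.png")
E
```

```text
t 27.32 tcp [ 0.4736 -0.1211  0.0137] F [-0.4  0.2 -0.3] w 0.0792 tilt xyz [-0.02 -0.   -0.03]
.474,-.121,.011 tool shift mm [0.2 0.3 2.7]
```

View pics/b2.png

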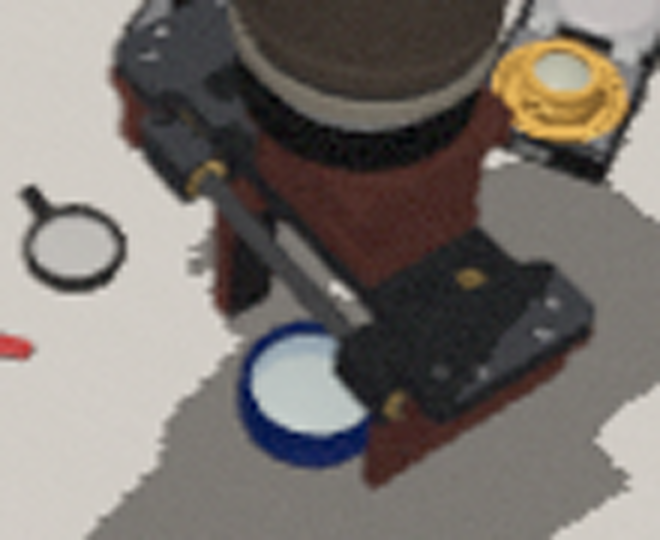

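Call:
step_arm:
  plan:
    - [[0.9, 0, 0, 0.0025, 0, 0, 0], [0.9, 0, 0, 0, 0, 0, 0], [0.75, 0, 0, 0, 0, 0, 0], [0.67, 0, 0, 0, 0, 0, 0], [0.6, 0, 0, 0, 0, 0, 0], [0.5, 0, 0, 0, 0, 0, 0], [0.45, 0, 0, 0, 0, 0, 0]]

```text
time_s: 28.25
tool_pos: [0.4745, -0.1213, 0.0122]
tcp_rot: [0.842, 0.539, 0.001, 0.001]
contact_force: [0.1, -0.4, -0.5]
grip_width: 0.0529
```

```bash
python3 go.py .474,-.121,.065 .6093,.217,.065
```

```text
t 28.25 tcp [ 0.4745 -0.1213  0.0122] F [ 0.1 -0.4 -0.5] w 0.0529 tilt xyz [-0.14  0.04 -0.03]
.474,-.121,.065 tool shift mm [  0.1  -0.4 -52.8]
.6093,.217,.065 tool shift mm [ 3.636e+02 -1.880e+01  2.000e-01]
```

Call:
step_arm:
  plan:
    - [[0.45, 0, 0, -0.004, 0, 0, 0], [0.45, 0, 0, -0.01, 0, 0, 0], [0.45, 0, 0, -0.02, 0, 0, 0], [0.45, 0, 0, -0.02, 0, 0, 0], [0.45, 0, 0, -0.005, 0, 0, 0], [0.45, 0, 0, 0, 0, 0, 0]]

```text
time_s: 29.0
tool_pos: [0.4742, -0.1212, 0.0747]
tcp_rot: [0.842, 0.539, 0.001, 0.001]
contact_force: [0.7, -0.0, -1.3]
grip_width: 0.0528
```

```bash
python3 go.py .61,.2167,.07;  python3 - <<'E'
from h import *
s=imaging.capture("scene"); crop(s,300,160,110,100,6,"pics/b3.png")
E
```

```text
t 29.0 tcp [ 0.4742 -0.1212  0.0747] F [ 0.7 -0.  -1.3] w 0.0528 tilt xyz [-0.17  0.05 -0.02]
.61,.2167,.07 tool shift mm [363.7 -18.4   5. ]
```

View pics/b3.png

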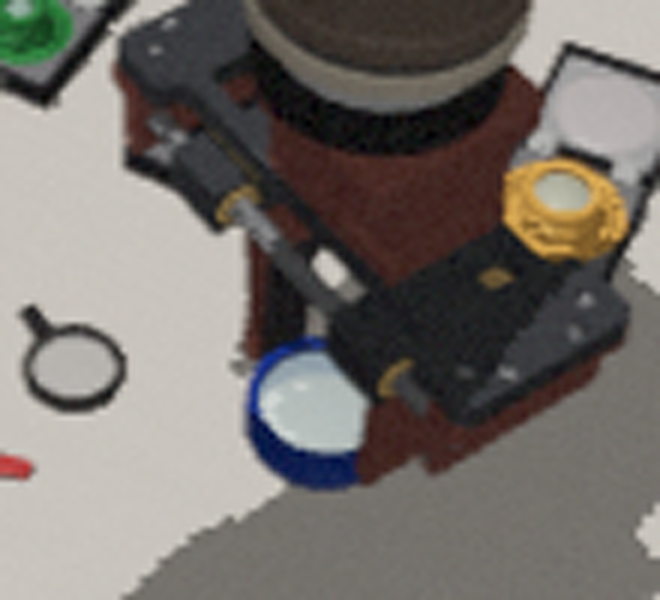

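Blue is held level. Carry it to the blue well.

Call:
step_arm:
  plan:
    - [[0.45, 0.015, -0.001, 0, 0, 0, 0], [0.45, 0.03, -0.0015, 0, 0, 0, 0], [0.45, 0.033, -0.0015, 0, 0, 0, 0], [0.45, 0.033, -0.0015, 0, 0, 0, 0], [0.45, 0.033, -0.0015, 0, 0, 0, 0], [0.45, 0.033, -0.0015, 0, 0, 0, 0], [0.45, 0.033, -0.0015, 0, 0, 0, 0], [0.45, 0.033, -0.0015, 0, 0, 0, 0], [0.45, 0.033, -0.0015, 0, 0, 0, 0], [0.45, 0.03, -0.0015, 0, 0, 0, 0], [0.45, 0.025, -0.001, 0, 0, 0, 0], [0.45, 0.015, -0.001, 0, 0, 0, 0], [0.45, 0.008, 0, 0, 0, 0, 0], [0.45, 0, 0, 0, 0, 0, 0]]

```text
time_s: 30.8
tool_pos: [0.6045, 0.2316, 0.0624]
tcp_rot: [0.841, 0.541, -0.006, -0.003]
contact_force: [0.5, 0.1, -1.3]
grip_width: 0.0531
```

```bash
python3 go.py .61,.2167,.045
```

```text
t 30.8 tcp [0.6045 0.2316 0.0624] F [ 0.5  0.1 -1.3] w 0.0531 tilt xyz [ 0.73 -0.39 -0.36]
.61,.2167,.045 tool shift mm [-11.2  11.4  17.3]
```

Call:
step_arm:
  plan:
    - [[0.45, -0.011, 0.011, 0.004, -0.7, 0.4, 0.3], [0.45, 0, 0, 0.008, 0, 0, 0], [0.45, 0, 0, 0, 0, 0, 0], [0.45, 0, 0, 0, 0, 0, 0]]

```text
time_s: 31.3
tool_pos: [0.6103, 0.2118, 0.0495]
tcp_rot: [0.844, 0.537, -0.0, 0.001]
contact_force: [-1.0, 0.5, -1.0]
grip_width: 0.0533
```

```bash
python3 go.py .61,.2167,.045
```

```text
t 31.3 tcp [0.6103 0.2118 0.0495] F [-1.   0.5 -1. ] w 0.0533 tilt xyz [-0.04 -0.06  0.23]
.61,.2167,.045 tool shift mm [ 4.3 -2.3  4.5]
```

Call:
step_arm:
  plan:
    - [[0.45, 0.004, -0.002, 0.004, 0, 0, -0.2], [0.45, 0, 0, 0.008, 0, 0, 0], [0.45, 0, 0, 0.003, 0, 0, 0], [0.45, 0, 0, 0, 0, 0, 0]]

```text
time_s: 31.8
tool_pos: [0.6099, 0.2174, 0.0333]
tcp_rot: [0.842, 0.539, -0.0, 0.0]
contact_force: [-0.0, 0.2, -0.9]
grip_width: 0.0529
```

```bash
python3 go.py .61,.2167,.024;  python3 - <<'E'
from h import *
s=imaging.capture("scene"); crop(s,210,90,110,100,6,"pics/b4.png")
E
```

```text
t 31.8 tcp [0.6099 0.2174 0.0333] F [-0.   0.2 -0.9] w 0.0529 tilt xyz [-0.02 -0.05 -0.04]
.61,.2167,.024 tool shift mm [-0.6  0.4  9.3]
```

View pics/b4.png

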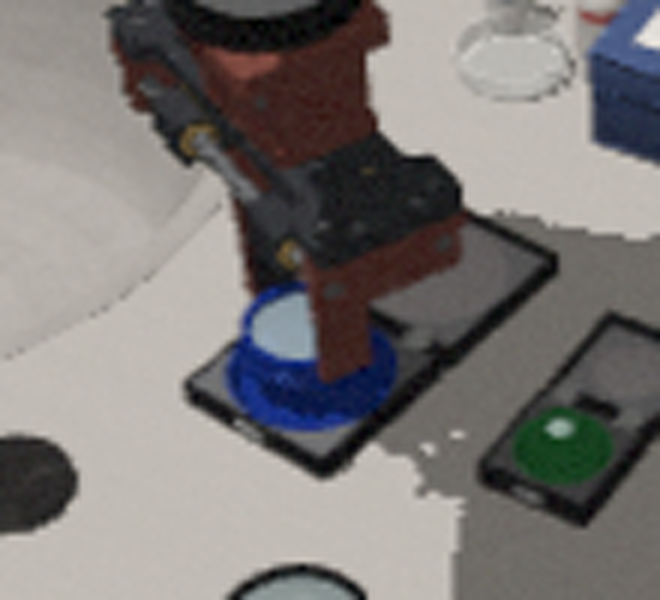

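Call:
step_arm:
  plan:
    - [[0.45, -0.001, 0.001, 0.005, 0, 0, 0], [0.45, 0, 0, 0.005, 0, 0, 0], [0.45, 0, 0, 0.002, 0, 0, 0], [0.45, 0, 0, 0, 0, 0, 0]]

```text
time_s: 32.35
tool_pos: [0.6106, 0.2158, 0.0207]
tcp_rot: [0.842, 0.539, -0.0, 0.0]
contact_force: [0.0, -0.2, -0.0]
grip_width: 0.0528
```

```bash
python3 go.py .6105,.2162,.0182;  python3 - <<'E'
from h import *
s=imaging.capture("scene"); crop(s,210,90,110,100,6,"pics/b5.png")
E
```

```text
t 32.35 tcp [0.6106 0.2158 0.0207] F [ 0.  -0.2 -0. ] w 0.0528 tilt xyz [-0.04 -0.04 -0.02]
.6105,.2162,.0182 tool shift mm [ 0.3 -0.3  2.5]
```

View pics/b5.png

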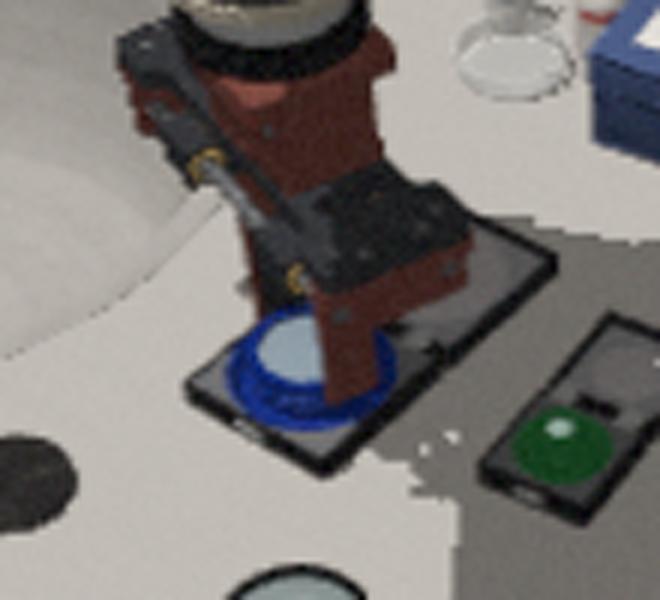

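Call:
step_arm:
  plan:
    - [[0.45, 0, 0, 0.0015, 0, 0, 0], [0.45, 0, 0, 0.001, 0, 0, 0], [0.45, 0, 0, 0.001, 0, 0, 0], [0.45, 0, 0, 0.001, 0, 0, 0], [0.45, 0, 0, 0, 0, 0, 0]]

```text
time_s: 33.02
tool_pos: [0.611, 0.216, 0.0185]
tcp_rot: [0.842, 0.539, 0.001, 0.0]
contact_force: [-0.3, -0.1, -0.6]
grip_width: 0.0527
```

```bash
python3 go.py .6105,.2162,.0182
```

```text
t 33.02 tcp [0.611  0.216  0.0185] F [-0.3 -0.1 -0.6] w 0.0527 tilt xyz [-0.07  0.03 -0.02]
.6105,.2162,.0182 tool shift mm [-0.  -0.5  0.3]
```

Call:
step_arm:
  plan:
    - [[0.45, 0, 0, 0.001, 0, 0, 0], [0.45, 0, 0, 0.001, 0, 0, 0], [0.45, 0, 0, 0, 0, 0, 0]]

```text
time_s: 33.4
tool_pos: [0.6112, 0.2161, 0.0183]
tcp_rot: [0.842, 0.539, 0.001, 0.0]
contact_force: [-0.5, -0.7, -1.6]
grip_width: 0.053
```

Call:
step_arm:
  plan:
    - [[0.45, 0, 0, 0.0015, 0, 0, 0], [0.45, 0, 0, 0.0015, 0, 0, 0]]

```text
time_s: 33.65
tool_pos: [0.6114, 0.2161, 0.0181]
tcp_rot: [0.842, 0.539, 0.001, -0.0]
contact_force: [-7.0, -2.8, 17.2]
grip_width: 0.0529
```

Contact is confirmed (17 N). Back off slightly and release.

Call:
step_arm:
  plan:
    - [[0.45, 0, 0, -0.0003, 0, 0, 0], [0.65, 0, 0, 0, 0, 0, 0], [0.72, 0, 0, 0.0, 0, 0, 0], [0.8, 0, 0, 0, 0, 0, 0], [0.8, 0, 0, -0.005, 0, 0, 0], [0.85, 0, 0, -0.015, 0, 0, 0], [0.9, 0, 0, -0.025, 0, 0, 0], [1, 0, 0, -0.025, 0, 0, 0], [1, 0, 0, 0, 0, 0, 0]]

```text
time_s: 34.78
tool_pos: [0.6121, 0.2162, 0.0929]
tcp_rot: [0.842, 0.539, 0.002, 0.0]
contact_force: [-0.2, -0.3, -0.4]
grip_width: 0.0876
```

```bash
python3 go.py .4837,.1342,.07;  python3 - <<'E'
from h import *
s=imaging.capture("scene"); crop(s,210,90,110,100,6,"pics/b6.png")
E
```

```text
t 34.77 tcp [0.6121 0.2162 0.0929] F [-0.2 -0.3 -0.4] w 0.0876 tilt xyz [-0.15  0.18  0.  ]
.4837,.1342,.07 tool shift mm [-128.4  -82.2   22.3]
```

View pics/b6.png

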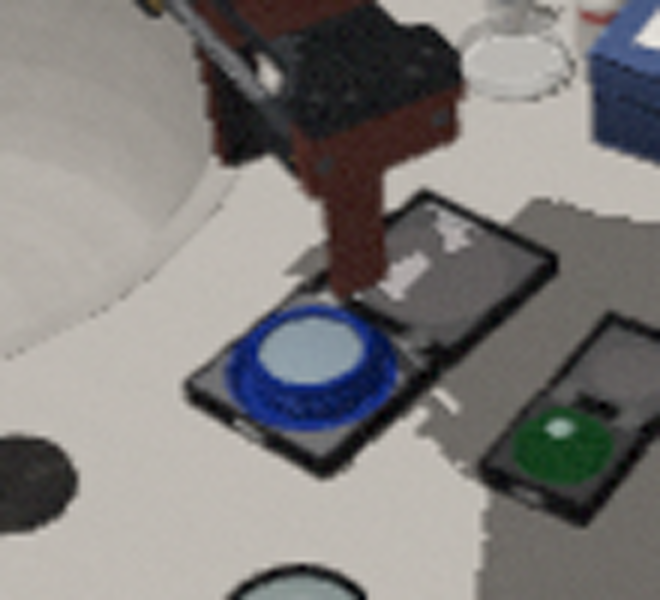

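Call:
step_arm:
  plan:
    - [[1, -0.01, -0.007, 0, 0, 0, 0], [1, -0.025, -0.016, 0, 0, 0, 0], [1, -0.03, -0.019, 0, 0, 0, 0], [1, -0.03, -0.019, 0, 0, 0, 0], [1, -0.02, -0.013, 0.005, 0, 0, 0], [1, -0.01, -0.006, 0.005, 0, 0, 0], [1, 0, 0, 0, 0, 0, 0], [1, 0, 0, 0, 0, 0, 0]]

```text
time_s: 35.83
tool_pos: [0.4758, 0.1308, 0.0761]
tcp_rot: [0.842, 0.539, -0.004, -0.001]
contact_force: [1.3, 0.5, 0.8]
grip_width: 0.0882
```

```bash
python3 go.py .4837,.1342,.04
```

```text
t 35.83 tcp [0.4758 0.1308 0.0761] F [1.3 0.5 0.8] w 0.0882 tilt xyz [ 0.29 -0.31 -0.02]
.4837,.1342,.04 tool shift mm [ 6.6  6.  36. ]
```

Call:
step_arm:
  plan:
    - [[1, 0.0055, 0.005, 0.008, -0.3, 0.3, 0], [1, 0, 0, 0.012, 0, 0, 0], [1, 0, 0, 0.008, 0, 0, 0], [1, 0, 0, 0, 0, 0, 0], [1, 0, 0, 0, 0, 0, 0]]

```text
time_s: 36.45
tool_pos: [0.4843, 0.1349, 0.0452]
tcp_rot: [0.842, 0.539, 0.0, 0.0]
contact_force: [0.1, 1.1, -1.2]
grip_width: 0.088
```

```bash
python3 go.py .4837,.1342,.011
```

```text
t 36.45 tcp [0.4843 0.1349 0.0452] F [ 0.1  1.1 -1.2] w 0.088 tilt xyz [-0.04 -0.   -0.09]
.4837,.1342,.011 tool shift mm [-0.9 -0.3 34.2]
```

Call:
step_arm:
  plan:
    - [[1, -0.001, 0, 0.01, 0, 0, 0], [1, 0, 0, 0.011, 0, 0, 0], [1, 0, 0, 0.005, 0, 0, 0], [1, 0, 0, 0, 0, 0, 0], [1, 0, 0, 0, 0, 0, 0]]

```text
time_s: 37.08
tool_pos: [0.4839, 0.1339, 0.0175]
tcp_rot: [0.842, 0.539, 0.0, 0.0]
contact_force: [-0.2, 0.1, -0.5]
grip_width: 0.0879
```

```bash
python3 go.py .4837,.1342,.011;  python3 - <<'E'
from h import *
s=imaging.capture("scene"); crop(s,210,130,110,90,6,"pics/k1.png")
E
```

```text
t 37.08 tcp [0.4839 0.1339 0.0175] F [-0.2  0.1 -0.5] w 0.0879 tilt xyz [-0.04  0.01 -0.08]
.4837,.1342,.011 tool shift mm [ 0.2 -0.3  6.5]
```

View pics/k1.png

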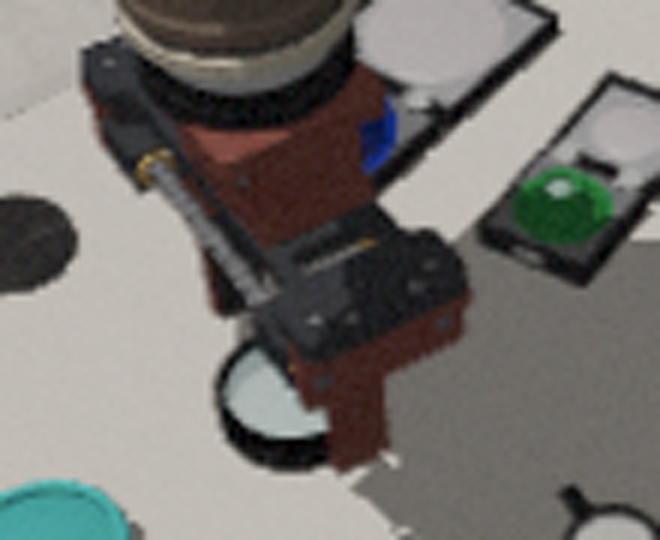

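Call:
step_arm:
  plan:
    - [[1, 0, 0, 0.004, 0, 0, 0], [1, 0, 0, 0.002, 0, 0, 0], [1, 0, 0, 0, 0, 0, 0], [1, 0, 0, 0, 0, 0, 0]]

```text
time_s: 37.62
tool_pos: [0.4843, 0.1341, 0.0116]
tcp_rot: [0.842, 0.539, 0.001, 0.0]
contact_force: [0.2, 0.3, 0.5]
grip_width: 0.0877
```

Call:
step_arm:
  plan:
    - [[1, 0, 0, 0.0005, 0, 0, 0], [0.9, 0, 0, 0, 0, 0, 0], [0.8, 0, 0, 0, 0, 0, 0], [0.75, 0, 0, 0, 0, 0, 0], [0.65, 0, 0, 0, 0, 0, 0], [0.6, 0, 0, 0, 0, 0, 0], [0.55, 0, 0, 0, 0, 0, 0]]

```text
time_s: 38.5
tool_pos: [0.4843, 0.1341, 0.0112]
tcp_rot: [0.842, 0.539, 0.001, 0.0]
contact_force: [-0.4, 0.1, -0.5]
grip_width: 0.063
```

```bash
python3 go.py .484,.134,.07 .633,-.0184,.07
```

```text
t 38.5 tcp [0.4843 0.1341 0.0112] F [-0.4  0.1 -0.5] w 0.063 tilt xyz [-0.09  0.06 -0.09]
.484,.134,.07 tool shift mm [ -0.2  -0.2 -58.8]
.633,-.0184,.07 tool shift mm [-76.2 199.1   0.2]
```

Call:
step_arm:
  plan:
    - [[0.55, 0, 0, -0.004, 0, 0, 0], [0.55, 0, 0, -0.01, 0, 0, 0], [0.55, 0, 0, -0.02, 0, 0, 0], [0.55, 0, 0, -0.02, 0, 0, 0], [0.55, 0, 0, -0.008, 0, 0, 0], [0.55, 0, 0, 0, 0, 0, 0]]

```text
time_s: 39.25
tool_pos: [0.484, 0.134, 0.0768]
tcp_rot: [0.842, 0.539, 0.001, 0.0]
contact_force: [0.2, -0.8, -1.2]
grip_width: 0.0632
```

```bash
python3 go.py .6335,-.0186,.07;  python3 - <<'E'
from h import *
s=imaging.capture("scene"); crop(s,210,110,110,100,6,"pics/k2.png")
E
```

```text
t 39.25 tcp [0.484  0.134  0.0768] F [ 0.2 -0.8 -1.2] w 0.0632 tilt xyz [-0.1   0.07 -0.07]
.6335,-.0186,.07 tool shift mm [-76.1 199.6   7. ]
```

View pics/k2.png

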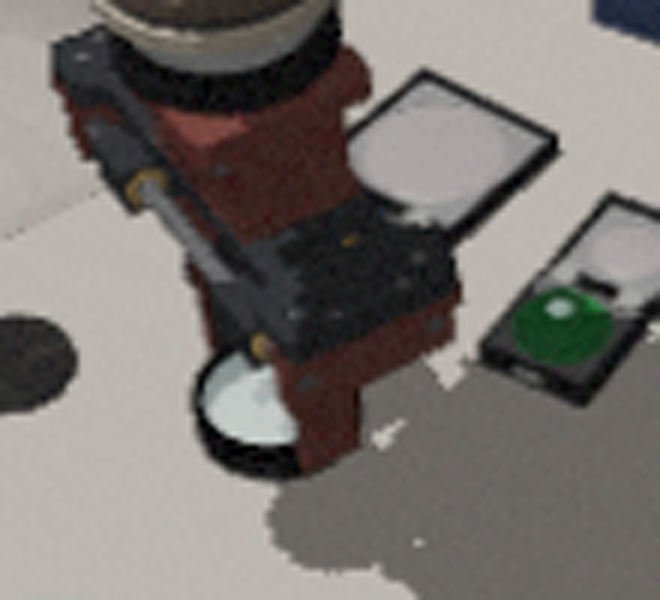

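Call:
step_arm:
  plan:
    - [[0.55, -0.005, 0.013, 0, 0, 0, 0], [0.55, -0.009, 0.024, 0, 0, 0, 0], [0.55, -0.01, 0.027, 0, 0, 0, 0], [0.55, -0.01, 0.027, 0, 0, 0, 0], [0.55, -0.01, 0.027, 0, 0, 0, 0], [0.55, -0.01, 0.027, 0, 0, 0, 0], [0.55, -0.008, 0.022, 0, 0, 0, 0], [0.55, -0.006, 0.014, 0, 0, 0, 0], [0.55, -0.002, 0.006, 0, 0, 0, 0], [0.55, 0, 0, 0, 0, 0, 0]]

```text
time_s: 40.55
tool_pos: [0.6284, -0.0201, 0.0686]
tcp_rot: [0.843, 0.539, -0.005, -0.001]
contact_force: [1.1, -0.0, -1.3]
grip_width: 0.0633
```

```bash
python3 go.py .6335,-.0186,.045
```

```text
t 40.55 tcp [ 0.6284 -0.0201  0.0686] F [ 1.1 -0.  -1.3] w 0.0633 tilt xyz [ 0.34 -0.42  0.02]
.6335,-.0186,.045 tool shift mm [ 3.7  4.2 23.6]
```

Call:
step_arm:
  plan:
    - [[0.55, 0.003, 0.003, 0.006, -0.3, 0.4, 0], [0.55, 0, 0, 0.01, 0, 0, 0], [0.55, 0, 0, 0.004, 0, 0, 0], [0.55, 0, 0, 0, 0, 0, 0], [0.55, 0, 0, 0, 0, 0, 0]]

```text
time_s: 41.18
tool_pos: [0.6311, -0.0157, 0.0468]
tcp_rot: [0.842, 0.54, -0.0, -0.001]
contact_force: [-0.9, 0.5, -1.6]
grip_width: 0.0628
```

```bash
python3 go.py .6335,-.0186,.03
```

```text
t 41.17 tcp [ 0.6311 -0.0157  0.0468] F [-0.9  0.5 -1.6] w 0.0628 tilt xyz [ 0.14  0.03 -0.18]
.6335,-.0186,.03 tool shift mm [-1.7  3.4 16.8]
```

Call:
step_arm:
  plan:
    - [[0.55, -0.0015, 0.003, 0.006, 0, 0, 0.1], [0.55, 0, 0, 0.007, 0, 0, 0], [0.55, 0, 0, 0.002, 0, 0, 0], [0.55, 0, 0, 0, 0, 0, 0], [0.55, 0, 0, 0, 0, 0, 0]]

```text
time_s: 41.8
tool_pos: [0.6335, -0.0186, 0.0309]
tcp_rot: [0.842, 0.539, -0.0, -0.001]
contact_force: [-1.2, -0.3, -1.0]
grip_width: 0.063
```

```bash
python3 go.py .6335,-.0186,.0235;  python3 - <<'E'
from h import *
s=imaging.capture("scene"); crop(s,290,110,120,100,6,"pics/k3.png")
E
```

```text
t 41.8 tcp [ 0.6335 -0.0186  0.0309] F [-1.2 -0.3 -1. ] w 0.063 tilt xyz [ 0.11  0.04 -0.06]
.6335,-.0186,.0235 tool shift mm [ 0.  -0.   7.4]
```

View pics/k3.png

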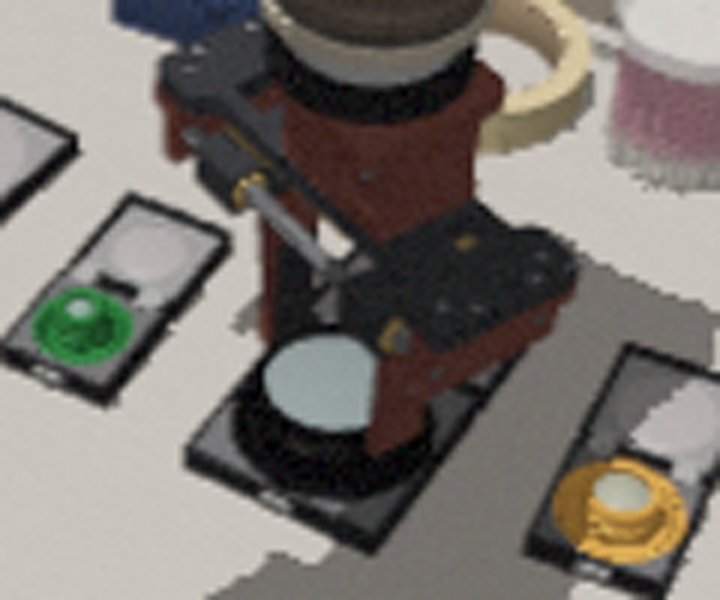

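Call:
step_arm:
  plan:
    - [[0.55, 0, 0, 0.004, 0, 0, 0], [0.55, 0, 0, 0.004, 0, 0, 0], [0.55, 0, 0, 0.002, 0, 0, 0], [0.55, 0, 0, 0.0, 0, 0, 0], [0.55, 0, 0, 0, 0, 0, 0]]

```text
time_s: 42.48
tool_pos: [0.6336, -0.0185, 0.0204]
tcp_rot: [0.842, 0.539, -0.0, -0.001]
contact_force: [-0.4, 0.0, -0.1]
grip_width: 0.0631
```

```bash
python3 go.py .6335,-.0186,.0172;  python3 - <<'E'
from h import *
s=imaging.capture("scene"); crop(s,290,110,120,100,6,"pics/k4.png")
E
```

```text
t 42.48 tcp [ 0.6336 -0.0185  0.0204] F [-0.4  0.  -0.1] w 0.0631 tilt xyz [ 0.1   0.05 -0.06]
.6335,-.0186,.0172 tool shift mm [-0.2 -0.1  3.2]
```

View pics/k4.png

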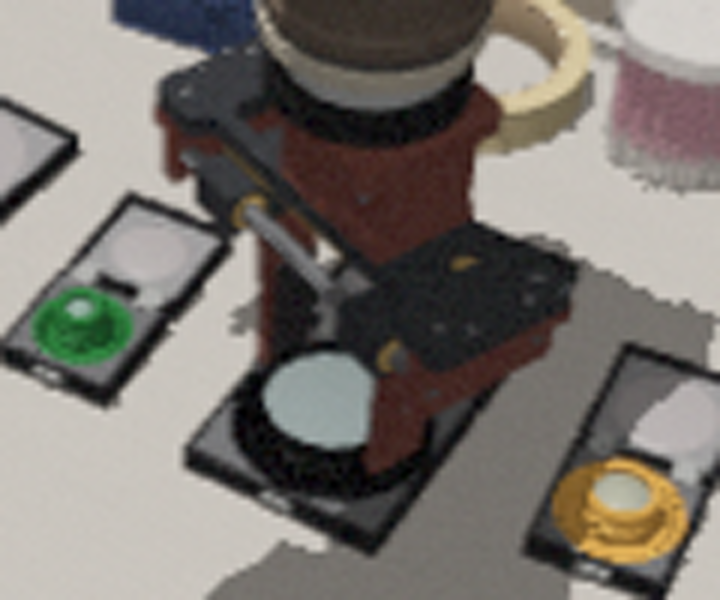

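Call:
step_arm:
  plan:
    - [[0.55, 0, 0, 0.0015, 0, 0, 0], [0.55, 0, 0, 0.001, 0, 0, 0], [0.55, 0, 0, 0.001, 0, 0, 0], [0.55, 0, 0, 0.001, 0, 0, 0], [0.55, 0, 0, 0, 0, 0, 0]]

```text
time_s: 43.15
tool_pos: [0.634, -0.0185, 0.0175]
tcp_rot: [0.842, 0.539, 0.0, -0.001]
contact_force: [-0.0, 1.2, -1.1]
grip_width: 0.0631
```

Call:
step_arm:
  plan:
    - [[0.55, 0, 0, 0.001, 0, 0, 0], [0.55, 0, 0, 0.001, 0, 0, 0]]

```text
time_s: 43.4
tool_pos: [0.6341, -0.0185, 0.0172]
tcp_rot: [0.842, 0.539, 0.001, -0.001]
contact_force: [-4.3, 0.5, 12.6]
grip_width: 0.063
```

Contact is confirmed at the expected height. Release.

Call:
step_arm:
  plan:
    - [[0.55, 0, 0, -0.0002, 0, 0, 0], [0.75, 0, 0, 0, 0, 0, 0], [0.82, 0, 0, 0.0, 0, 0, 0], [0.9, 0, 0, 0, 0, 0, 0], [0.95, 0, 0, -0.005, 0, 0, 0], [0.95, 0, 0, -0.015, 0, 0, 0], [1, 0, 0, -0.025, 0, 0, 0], [1, 0, 0, -0.03, 0, 0, 0], [1, 0, 0, -0.04, 0, 0, 0], [1, 0, 0, -0.04, 0, 0, 0], [1, -0.02, -0.04, -0.02, 0, 0, 0], [1, -0.02, -0.04, 0, 0, 0, 0], [1, -0.02, -0.04, 0, 0, 0, 0], [1, -0.01, -0.03, 0, 0, 0, 0], [1, 0, -0.03, 0, 0, 0, 0], [1, 0, 0, 0, 0, 0, 0]]

```text
time_s: 45.4
tool_pos: [0.4375, -0.0079, 0.2086]
tcp_rot: [0.843, 0.538, 0.007, 0.002]
contact_force: [-0.2, 0.6, 0.1]
grip_width: 0.0877
```

```bash
python3 go.py;  python3 - <<'E'
from h import *
s=imaging.capture("scene"); crop(s,230,110,250,150,3,"pics/f1.png")
d=imaging.capture("top"); crop(d,195,95,250,150,3,"pics/f2.png")
E
```

```text
t 45.4 tcp [ 0.4375 -0.0079  0.2086] F [-0.2  0.6  0.1] w 0.0877 tilt xyz [-0.61  0.56  0.04]
```

View pics/f1.png

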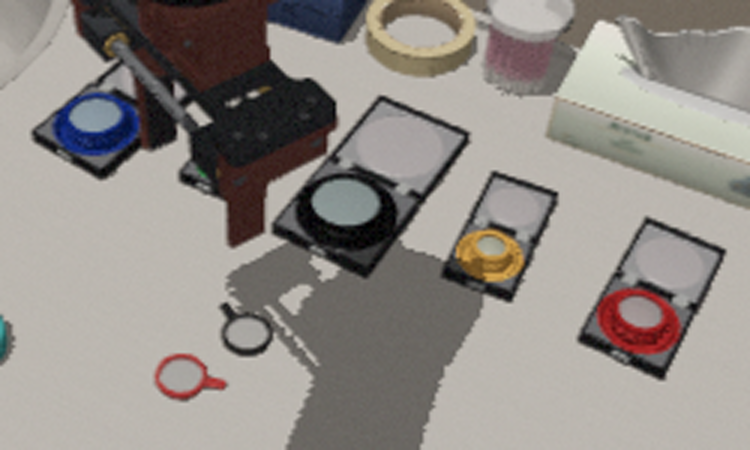

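View pics/f2.png

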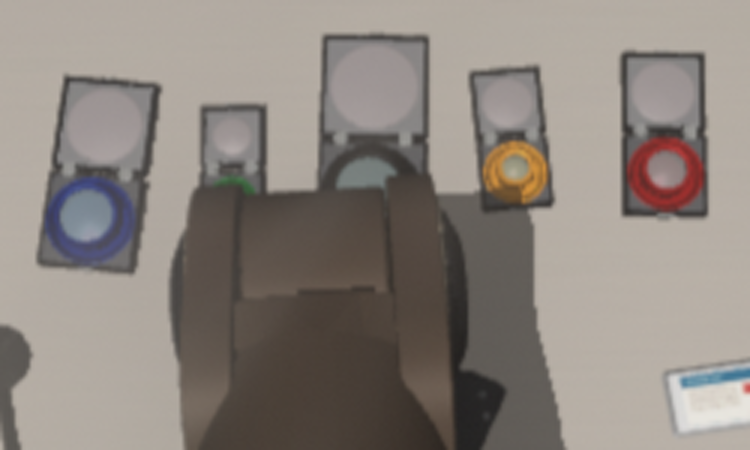

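Call:
step_arm:
  plan:
    - [[1, -0.03, -0.01, -0.01, 0, 0, 0], [1, -0.05, -0.02, -0.01, 0, 0, 0], [1, -0.05, -0.02, 0, 0, 0, 0], [1, -0.05, -0.02, 0, 0, 0, 0], [1, -0.03, 0, 0, 0, 0, 0], [1, 0, 0, 0, 0, 0, 0], [1, 0, 0, 0, 0, 0, 0]]

```text
time_s: 46.38
tool_pos: [0.2897, -0.1773, 0.2294]
tcp_rot: [0.844, 0.536, 0.01, 0.005]
contact_force: [-0.3, 0.8, 0.9]
grip_width: 0.0878
```

```bash
python3 - <<'E'
from h import *
s=imaging.capture("scene"); d=imaging.capture("top")
C={"blue":(.6098,.2168,.027),"green":(.626,.0988,.011),"black":(.6336,-.0185,.032),"gold":(.6505,-.1394,.016),"red":(.649,-.2643,.021)}
t=np.linspace(0,2*np.pi,80)
rows=[]
for cam in(s,d):
    r=[]
    for k,(x,y,R_) in C.items():
        u,v=pix(cam,(x,y,.02)); u0,v0=int(u)-22,int(v)-22; f=3.5
        im=cv2.resize(cv2.cvtColor(cam["image"],cv2.COLOR_RGB2BGR)[v0:v0+45,u0:u0+45],None,fx=f,fy=f,interpolation=cv2.INTER_CUBIC)
        raw=im.copy()
        q=np.array([pix(cam,(x+R_*np.cos(a),y+R_*np.sin(a),.024)) for a in t]); q=((q+.5-[u0,v0])*f-.5).round().astype(int)
        cv2.polylines(im,[q.reshape(-1,1,2)],True,(255,0,255),1); r.append(np.vstack([raw,im]) if cam is s else im)
    rows.append(np.hstack(r))
cv2.imwrite("pics/f3.png",np.vstack(rows)); print(robot.state()["contact_force"],robot.state()["time_s"])
E
```

```text
[1.06007627 0.36720411 0.29445705] 46.475
```

View pics/f3.png

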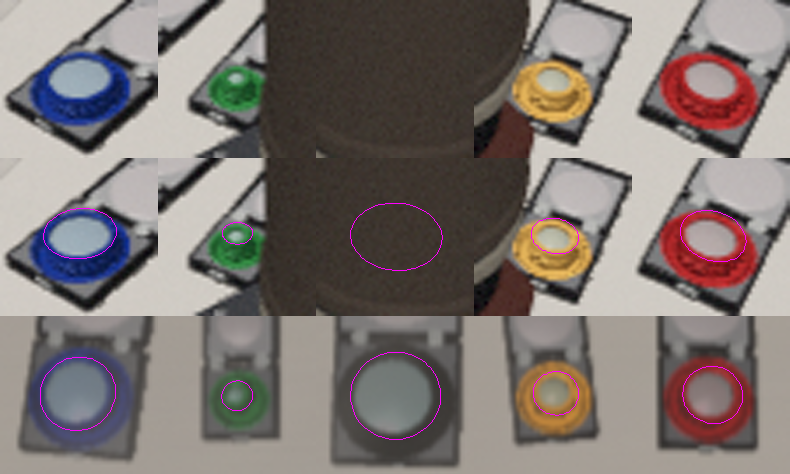

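Call:
step_arm:
  plan:
    - [[1, 0, 0, 0, 0, 0, 0], [1, 0, 0, 0, 0, 0, 0]]

```text
time_s: 46.72
tool_pos: [0.2905, -0.1761, 0.2291]
tcp_rot: [0.843, 0.538, 0.009, 0.005]
contact_force: [-0.5, -0.8, 0.4]
grip_width: 0.0876
```

```bash
python3 -c "
from rig import order
print(order.sign_off())"
```

```text
the job is handed in; nothing more can be done
None
```

I took both stacks apart from the top (green, red, gold, blue, black) and laid each lens in the well of its own case. I set each one down until it touched the well floor and only then let go. The job was handed in at about 47 s, with the gripper open and clear of everything. The turquoise look-alike was not touched.

- **Seating height:** all five stopped within about 0.3 mm of the height expected for a lens flat on the well floor.
- **Force at set-down:** blue and black showed a clear contact force of 17 N and 13 N. For green, red and gold the force reading stayed near zero, so only the stop in height and the pictures show they are down.
- **Final pictures:** the top view showed all five lenses lying in their wells, close to where I expected them, with no tilt visible. In the last scene view the arm hid the black lens. The scene picture before it showed that lens seated.

No check failed. My position readings from the two cameras differed by about 1–2 mm, which is within the 4 mm clearance of the wells.

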